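Put stained dye tools to soak with the canister pump

ROBOT

A 6-joint arm with a two-finger parallel gripper is mounted at the origin on a cart in front of the work surface, level with it; the furniture and walls round the work are solid. World frame = base frame: x ahead of the robot, y to its left, z up, the work surface at z = 0. Lengths are in mm, angles in rad, forces in N, time in s.
With the tool pointing down it reaches from about 250 to 775 mm from the base axis. Payload 4 kg.
Tool frame: the origin (TCP) lies at the very end of the fingers, on their centre line; the grasp point (between the pads) lies grip_point_offset behind it (grip_point_offset is the distance from the TCP to the grasp point, in mm); y points along the fingers, z is the direction in which the jaws open and shut, and the axes are right-handed (so a half turn about y gives the same grasp; the last joint's range is limited). The gripper opens to 85 mm and grips with 20 to 120 N. Pads are 22 mm wide; open, the fingers measure 114 mm over their backs; the gripper's body (76 mm by 85 mm) begins 54 mm behind the grasp point. The pads swing forward as they close: fully open they stand 13 mm farther back than shut.
Start: joints at [-1.384, 0.087, 1.371, -0, 1.684, -0.103], TCP at [157.165, -527.083, 231.341] pointing down, gripper open.
Joint ranges: [-3.1, 3.1], [-0.76, 2.03], [0.27, 2.55], [-1.08, 4.22], [0.17, 2.65], [-2.57, 2.57]. Speed limits (rad/s): [2.79, 2.79, 3.14, 3.14, 3.14, 3.14].

INTERFACE

Orientations are given as a unit quaternion [x, y, z, w].
In Python, from bench import * gives the robot as it stands. The module is installed in compiled form; this text tells all that it offers.
- The arm moves only by the tool carry_out, never from a script. Its argument "steps" is a list of rows, each a list of 2 entries, a list of its own where there are three numbers: the shift along the world's x, y, z in cm, then the turn about the world's z in degrees. In form: [[[dx, dy, dz], yaw], ...]. A call has 1 to 5 rows; each row is the pose to reach, as a shift and turn from the pose commanded when the call began; what a row does not reach only later rows make up. A row lasts 1/8 s, in which the tool goes at most 62.5 mm and 10.7 degrees, less where a joint would pass 70% of its speed; a pose out of reach is approached as far as the arm can. A call with a gripper value outside its range is refused whole. "jaw" is the opening, from 0 (shut) to 1 (fully open), set as the call begins (left out, the last holds). The fingers move at their own pace and stop on an object; "grip_force" is the grip in N (left out, the last holds). Time passes only in rows, so rows that repeat a pose let the fingers close. It gives the time, the measured TCP pose, the force and the opening at its end, in the units of the state.
- get_state(): the state, without advancing time (a new reading comes with each control period).
- grab_frame(name): name is "side" or "top"; returns a dict with "img" (480x640x3 uint8, red, green, blue), "camera_matrix" (3x3 intrinsics, pixels), "k1" (the pictures are not rectified: a ray, as slopes to the right and down, at radius r is drawn at 1 + k1 r^2 times it, then the intrinsics apply), "R" (3x3) and "t" (3): a world point X has camera coordinates R X + t. Camera axes: x right, y down, z forward; pixel columns grow to the right and rows downward; lengths in mm; the calibration is good to about 2 mm. A picture is of the moment at which its call begins. There is no depth.
- hand_in(): hands the job in, once; it reports no verdict.
Trained networks look in a picture, given as the dict that the camera call returned (one of the last four; its "shot" number tells which), for a name from the list of things; names that differ only in an ending like _2 or _b are one class to them, and where a whole thing is asked for, a point or a joint stands for the part that bears it (a point fixed in the world has none). Each returns a list of dicts, best first, with "p" (0 to 1); they miss things now and then, are a little off and sometimes report something else, mostly with a low value. They report only what shows in the picture. A call takes as long as a camera call.
- find_in(name, picture): "point" ([column, row] in pixels, amid what is visible of it).
- outline_of(name, picture): "mask" (480x640 bool, what is visible of it) and "point" ([column, row] in pixels, amid what is visible of it).
The state is a dict: "time": time; "joint_pos": joint angles; "joint_vel": joint speeds; "tau": joint torques, N m; "tool_pos": TCP position; "tcp_rot": TCP orientation; "ft_force": force on the tool from outside, world axes, zero at the start; "moment": the same for the moment, N m; "opening": opening from 0.0 (shut) to 1.0 (fully open).
Only numpy, scipy, OpenCV 4.12 (cv2) and the standard library are available. Lean on these libraries where they do the work, as an engineer would, in place of code of your own. Each camera call takes 0.05 s, during which the arm holds its last target.

TASK

Set the stained tools to soak: put every one that is there (funnel, nail brush, nozzle caps) down on the floor of the foil tray, none of them piled on another, take the felt pen out of the tray and lay it down on the bare table because it must stay dry, and unscrew the cleaner canister's orange vent cap to its stop. Only when all that is done, press the canister's pump head fully down over the tray and let it spring right back up; then screw the vent cap fully shut again. Do not pump while the vent is shut or the pen is still in the tray, and leave the blue dye bottle and the black jar behind them where they stand.

Things in the scene. Friction and masses are not known exactly. Their poses are not given: they have to be found in the camera images.
- foil_tray: foil roasting tray used as soak tray, fixed, 314 (its x) x 414 (its y) x 63 mm high; origin at the centre of its underside, z up. The flat floor reaches about 100 mm either way in x and 150 mm in y; it lies 2 mm above the table, rising gently to about 10 mm near its +x side. The walls slope outwards to the rim. Beyond its +y end, 0.42 to 0.58 m ahead of the robot and 0.28 to 0.42 m to its left, the table is bare but for the tools
- funnel_mid (a point): blue plastic funnel, 85 mm high, standing on its mouth (72 mm across); point on its axis half-way up (42.5 mm), z towards the spout tube. The tube is 16 mm across and takes up the top 40 mm; grip it there. None if absent
- brush_mid (a point): purple nail brush with a loop handle, 30 (x) x 86 (y) x 55 mm (z), standing on its bristles; point at its centre, 27.5 mm up; its handle loop is solid to the touch, grip it across x. None if absent
- cap_1_mid (a point): white squeeze-bottle nozzle cap, 68 mm high, standing on its base; point on its axis half-way up (34 mm), z towards the tip. Base 47 mm across and 29 mm high, then a tapering nozzle 20 mm across at its foot. None if absent
- cap_2_mid (a point): second nozzle cap, same as the first. None if absent
- pen_mid (a point): felt pen with black cap, round, 135 mm long (along its y) and 16 mm thick, lying on the tray's floor; point at its centre. It may roll about its y
- vent_cap (a joint): orange ribbed screw cap on one neck of the canister, captive: 0 = screwed shut, grows as it is turned counter-clockwise seen from above, 2.4 rad = fully unscrewed, at its stop. It stays on its neck and stays where it is left; turning takes about 0.05 N m. The white pointer on top stands at the black dot on the shoulder when shut and at the green dot when open
- vent_grip (a point): the vent cap's axis at the height to grip it, 14 mm above its underside and 10 mm below its top; cap 43 mm across the ribs, 24 mm high. The point turns with the cap; its z is up
- pump_head (a joint): black sprung pump head on the canister's other neck, 100 mm from the vent cap: 0 = up, 0.015 m = pressed fully down; 3 N to start, 8 N at the bottom, springs back when let go
- pump_pad (a point): centre of the top of the pump head's round pad, 33 mm across (190 mm above the table when up, moves down with the head); its -x axis is the direction of the long spout, which ends 95 mm from the pad's centre over the tray, 164 mm above the table; keep clear of it, a knock works the pump. The canister under it is fixed, grey-white, 100 x 180 mm and 128 mm high, standing at the tray's -y end with its long side along the tray's edge
- dye_bottle_3: blue dye squeeze bottle, 66 mm across, 225 mm high, loose; origin at the centre of its underside
- black_jar_2: black dye jar, 70 mm across, 90 mm high, loose; origin at the centre of its underside

How it is judged:
By the outcome, as a careful person would: the job done as asked, in the order asked, and still so for the second after the job is handed in, with the robot touching nothing.
Of funnel, nail_brush, nozzle_cap_1, nozzle_cap_2 only 2 to 4 are there at a start; the rules pass over those that are not, and their reading is None.
At some moment in a run one of funnel, nail_brush, nozzle_cap_1, nozzle_cap_2 may be knocked a few centimetres aside while the robot is not near it.
Once in a run the grip may slacken for a moment while it holds something.
It also fails if it takes over 210 s, if anything falls off the work surface, if the arm or the gripper's body presses on something with over 40 N, if the wrist force passes 120 N, or if a joint passes its speed limit or range.

## Working session

There is one attempt and no reset: what is moved stays moved. The work goes in short steps, Python scripts to look and compute and a tool call to move; the robot and the scene stay as the last step left them, time stands still between calls to the robot, and variables do not carry over. Pictures are saved under pics/ and viewed, and the job is handed in when it is done.

Besides the shell and the picture viewer there is one more tool, called after "Emit:" by a JSON object that holds its "fn" and its "kwargs", one argument or row to a line. carry_out: Moves the arm, as the interface text tells. Its arguments: {"type":"object","properties":{"steps":{"type":"array"},"jaw":{"type":"number"},"grip_force":{"type":"number"}},"required":["steps"]}

```bash
mkdir -p pics
cat > h.py <<'E'
from bench import *
import numpy as np, cv2
def shot(name,fn=None):
    f=grab_frame(name)
    if fn: cv2.imwrite('pics/'+fn+'.png',f['img'][:,:,::-1])
    return f
def ray(f,px):
    K=np.array(f['camera_matrix']);k1=f['k1']
    R=np.array(f['R']);t=np.array(f['t'])
    d=np.array([(px[0]-K[0,2])/K[0,0],(px[1]-K[1,2])/K[1,1]])
    u=d.copy()
    for _ in range(30): u=d/(1+k1*(u@u))
    v=R.T@np.array([u[0],u[1],1.]);c=-R.T@t
    return c,v/np.linalg.norm(v)
def atz(f,px,z):
    c,v=ray(f,px);return c+v*(z-c[2])/v[2]
def proj(f,X):
    K=np.array(f['camera_matrix']);R=np.array(f['R']);t=np.array(f['t'])
    p=R@np.array(X,float)+t;u=p[:2]/p[2];u=u*(1+f['k1']*(u@u))
    return np.array([K[0,0]*u[0]+K[0,2],K[1,1]*u[1]+K[1,2]])
def tri(rs):
    A=np.zeros((3,3));b=np.zeros(3)
    for c,v in rs:
        P=np.eye(3)-np.outer(v,v);A+=P;b+=P@c
    return np.linalg.solve(A,b)
def st():
    s=get_state();print({k:np.round(s[k],3).tolist() for k in s})
    return s
E
python3 - <<'E'
from h import *
np.set_printoptions(precision=1,suppress=True)
st()
T=shot('top','t0');S=shot('side','s0')
for f in(T,S):
    print(f['camera_matrix'],f['k1'],-np.array(f['R']).T@f['t'])
for n in ['foil_tray','funnel_mid','brush_mid','cap_1_mid','pen_mid','vent_cap','pump_head','dye_bottle_3','black_jar_2']:
    for nm,f in(('T',T),('S',S)):
        for d in find_in(n,f): print(n,nm,np.round(d['point'],1),round(d['p'],2),atz(f,d['point'],0))
E
```

```text
{'time': 0.0, 'joint_pos': [-1.384, 0.088, 1.372, -0.0, 1.684, -0.103], 'joint_vel': [-0.0, -0.0, -0.001, -0.001, 0.002, -0.002], 'tau': [-0.001, -35.187, -31.328, -0.0, 0.011, -0.0], 'tool_pos': [157.047, -526.558, 230.11], 'tcp_rot': [-0.102, 0.701, -0.699, 0.102], 'ft_force': [-0.361, -0.744, 0.129], 'moment': [0.011, -0.002, -0.027], 'opening': 0.997}
[[534.6   0.  313.9]
 [  0.  534.6 239.4]
 [  0.    0.    1. ]] -0.06815022259828094 [ 348.4   70.1 1278.2]
[[494.6   0.  332.1]
 [  0.  494.6 237.5]
 [  0.    0.    1. ]] -0.0919211359103511 [ 569.3 1202.6  660.3]
foil_tray T [335.3 249.9] 0.61 [584.4   2.1   0. ]
foil_tray S [325.5 267.9] 0.86 [582.3 -77.6   0. ]
foil_tray S [336.2 280.5] 0.37 [552.2  -1.2   0. ]
brush_mid T [210.  269.5] 0.79 [559.6 308.5   0. ]
brush_mid T [213.4 189.4] 0.16 [761.1 292.6   0. ]
brush_mid S [335.8 336.8] 0.95 [556.8 265.4   0. ]
cap_1_mid T [329.6 264.8] 0.47 [549.   18.9   0. ]
pen_mid T [331.  263.5] 0.58 [551.9  15.3   0. ]
pen_mid S [335.8 281.5] 0.65 [553.4   4.5   0. ]
vent_cap T [459.2 242.2] 0.83 [ 580.1 -302.6    0. ]
pump_head T [451.5 194. ] 0.68 [ 703.5 -299.6    0. ]
pump_head T [210.7 268. ] 0.54 [563.1 306.7   0. ]
pump_head S [259.7 349.8] 0.73 [724.6 313.4   0. ]
pump_head S [302.8 194. ] 0.46 [ 680.3 -745.8    0. ]
dye_bottle_3 T [215.7 188. ] 0.81 [764.3 286.8   0. ]
dye_bottle_3 S [251.7 295.7] 0.55 [775.1  79.5   0. ]
black_jar_2 T [176.6 203.1] 0.78 [732.9 385.9   0. ]
black_jar_2 S [256.5 347.4] 0.85 [732.8 304.6   0. ]
black_jar_2 S [387.8 336. ] 0.71 [437.9 264.    0. ]
```

View pics/t0.png

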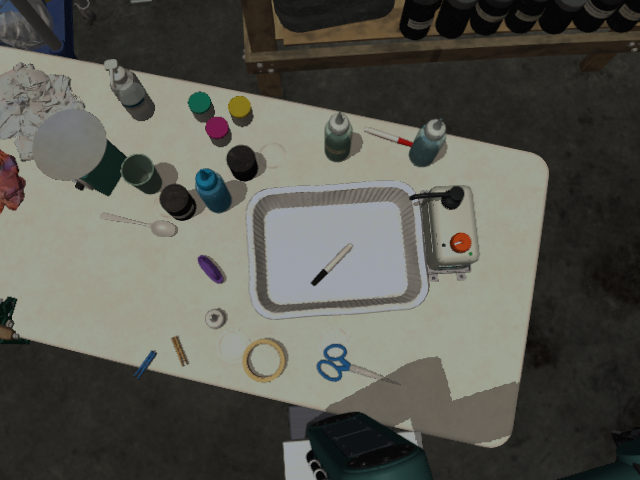

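View pics/s0.png

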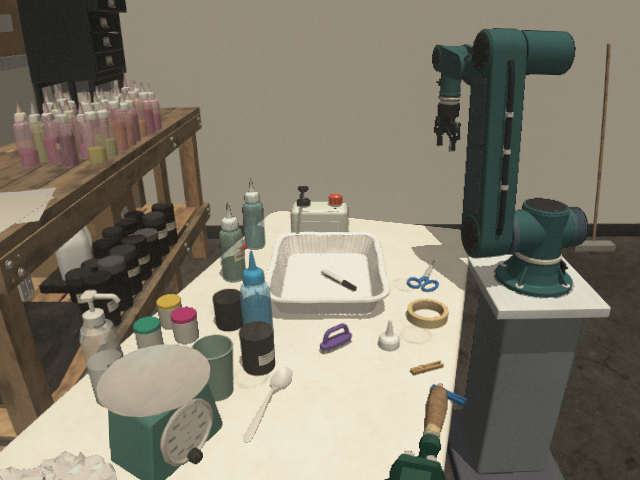

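The top view shows a purple brush at (210,269), one white cap at (215,318) and the pen at (332,263). The vent cap is at (461,243) and the pump at (452,197). There is no funnel and no second cap. Next I measure these more closely.

Run:
```python
from h import *
np.set_printoptions(precision=1,suppress=True)
T=shot('top');S=shot('side')
for n,z in [('funnel_mid',42),('cap_1_mid',34),('brush_mid',27),('pen_mid',10),('vent_grip',140),('pump_pad',190)]:
    for nm,f in(('T',T),('S',S)):
        for d in outline_of(n,f):
            m=d['mask'].astype(np.uint8);
            if m.sum()<5: continue
            ys,xs=np.nonzero(m);r=cv2.minAreaRect(np.c_[xs,ys].astype(np.float32))
            print(n,nm,round(d['p'],2),d['point'],m.sum(),'c',np.array([xs.mean(),ys.mean()]),'rect',np.round(r[0],1),np.round(r[1],1),round(r[2]), atz(f,r[0],z))
c=T['img'];
a=cv2.resize(c[180:290,410:500],None,fx=6,fy=6,interpolation=cv2.INTER_CUBIC)[:600]
b=cv2.resize(c[235:345,185:365],None,fx=4,fy=4,interpolation=cv2.INTER_CUBIC)
d=cv2.resize(S['img'][175:245,270:370],None,fx=6,fy=6,interpolation=cv2.INTER_CUBIC)
for n,i in(('t1a',a),('t1b',b),('s1',d)): cv2.imwrite(f'pics/{n}.png',i[:,:,::-1])
```

```text
brush_mid T 0.82 [209.5, 267.8] 360 c [209.8 268.7] rect [209.8 268.7] [33.3 12.5] 50 [557.1 304.   27. ]
brush_mid S 0.59 [336.4, 339.9] 543 c [336.1 338. ] rect [334.4 338.3] [21.5 33.5] 63 [560.5 309.3  27. ]
brush_mid S 0.18 [259.0, 348.4] 1697 c [257.1 348.2] rect [257.  348.5] [53.6 34.4] 86 [724.6 345.2  27. ]
pen_mid T 0.74 [211.2, 265.9] 409 c [210.1 268.8] rect [210.  268.9] [35.2 13.7] 50 [559.4 306.6  10. ]
pen_mid T 0.61 [329.5, 265.7] 347 c [329.6 265.7] rect [330.8 264.8] [ 7.8 55.2] 45 [547.3  16.6  10. ]
pen_mid S 0.78 [340.4, 281.1] 174 c [339.3 279.8] rect [338.4 279.7] [37.1  5.4] 27 [546.4  12.5  10. ]
vent_grip T 0.8 [461.3, 241.5] 348 c [460.3 242.1] rect [460. 242.] [20. 20.] 90 [ 555.  -263.6  140. ]
vent_grip S 0.66 [337.3, 199.8] 134 c [335.7 198.9] rect [335.5 199. ] [10. 13.] 90 [ 550.6 -281.7  140. ]
pump_pad T 0.88 [450.8, 194.0] 387 c [442.3 194.1] rect [437. 193.] [14. 54.] 90 [ 655.2 -213.9  190. ]
pump_pad S 0.62 [323.7, 274.4] 8713 c [326.9 272.6] rect [327.  272.5] [ 81. 122.] 90 [575.4 311.2 190. ]
pump_pad S 0.5 [302.5, 192.2] 73 c [302.8 191.6] rect [303.8 192.7] [13.8  7.9] 81 [ 646.  -197.1  190. ]
```

View pics/t1a.png

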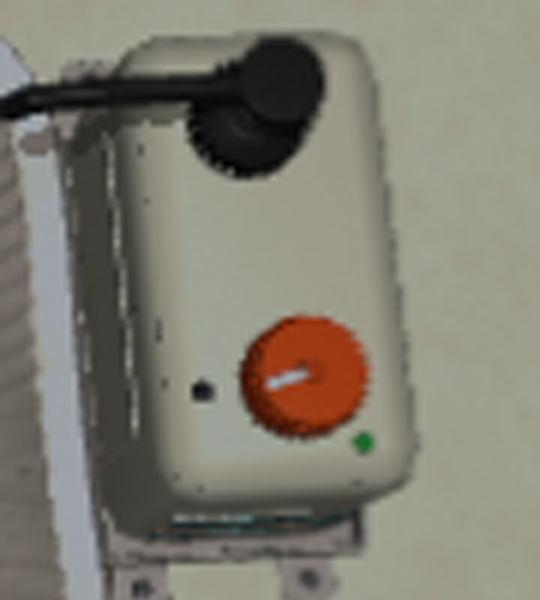

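View pics/t1b.png

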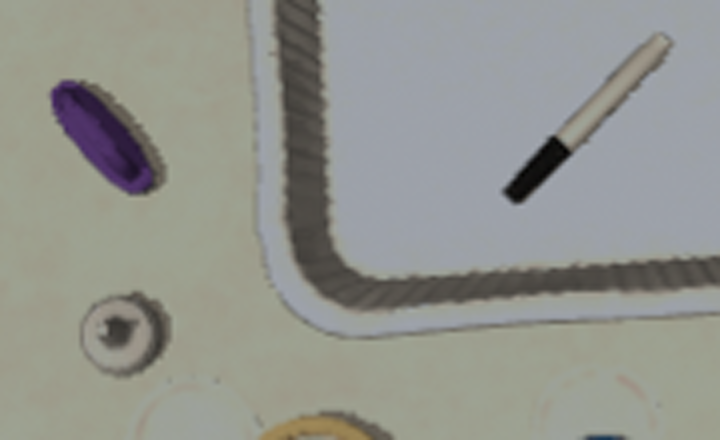

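View pics/s1.png

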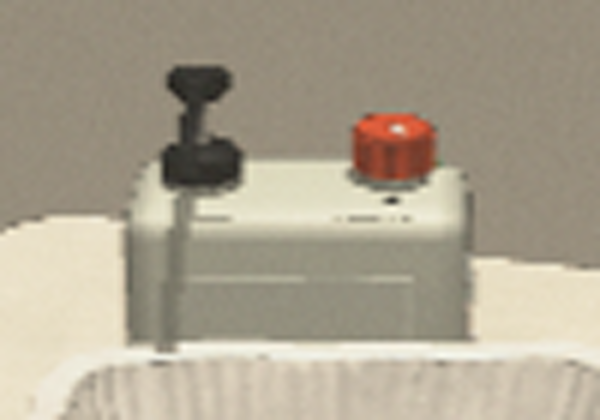

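Run:
```python
from h import *
np.set_printoptions(precision=1,suppress=True)
T=shot('top');S=shot('side')
d=cv2.resize(S['img'][255:375,310:430],None,fx=5,fy=5,interpolation=cv2.INTER_CUBIC)
cv2.imwrite('pics/s2.png',d[:,:,::-1])
print('vent',tri([ray(T,(461.2,242.5)),ray(S,(335.7,195.8))]),atz(T,(461.2,242.5),155))
p=tri([ray(T,(457.3,193.3)),ray(S,(303,187.5))]);print('pad',p,atz(T,(457.3,193.3),190))
print('spout end',atz(T,(411,199),164))
print('pen',atz(T,(351,245),10),atz(T,(313,283.8),10))
print('cap base top',atz(T,(215.3,318.5),29),'tip',atz(T,(214.5,317),68))
print('dots blk',atz(T,(410+203/6,180+391/6),128),'grn',atz(T,(410+363/6,180+441/6),128))
for q in [(205,190),(424,190)]: print(q)
# tray floor/rim corners guess
for q in [(252,188),(412,184),(425,304),(262,315)]: print('rim',atz(T,q,63))
for q in [(265,208),(400,203),(408,298),(272,303)]: print('flr',atz(T,q,5))
# brush sweeps
for q in [(198.5,256.5),(222,282)]: print('brush end',atz(T,q,30))
```

```text
vent [ 550.3 -260.7  157.9] [ 551.  -261.6  155. ]
pad [ 651.8 -258.3  186.5] [ 651.3 -257.3  190. ]
spout end [ 653.3 -162.5  164. ]
pen [591.7 -36.3  10. ] [504.8  62.5  10. ]
cap base top [438.7 295.3  29. ] tip [439.4 290.   68. ]
dots blk [ 552.9 -230.3  128. ] grn [ 529.8 -286.9  128. ]
(205, 190)
(424, 190)
rim [736.9 189.8  63. ]
rim [ 717.7 -190.2   63. ]
rim [ 432.4 -187.4   63. ]
rim [436.3 183.2  63. ]
flr [701.5 166.2   5. ]
flr [ 688.7 -167.2    5. ]
flr [ 453.8 -160.7    5. ]
flr [467.1 163.2   5. ]
brush end [587.9 329.2  30. ]
brush end [522.8 275.8  30. ]
```

View pics/s2.png

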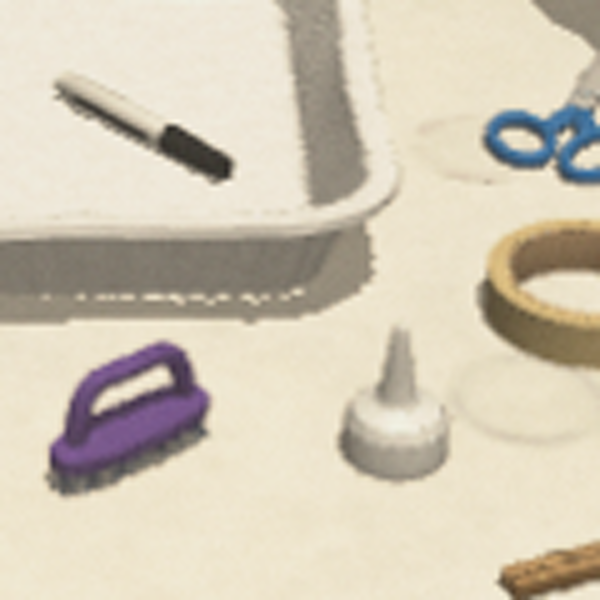

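Run:
```python
import bench
print([n for n in dir(bench) if not n.startswith('__')])
print(getattr(bench,'grip_point_offset',None))
```

```text
['IKError', 'find_in', 'get_state', 'grab_frame', 'grip_point_offset', 'hand_in', 'outline_of']
18.700000000000003
```

Emit:
{"fn": "carry_out", "kwargs": {
  "steps": [
    [[5,6,0],0],
    [[10,10,0],0],
    [[14,14,0],0],
    [[18,19,0],0],
    [[20,24,0],0]
  ],
  "jaw": 1
}}

```text
time: 2.42
tool_pos: [357.2, -288.4, 231.3]
tcp_rot: [0.102, -0.7, 0.7, -0.102]
ft_force: [1.7, -0.9, -0.3]
opening: 1.0
```

Emit:
{"fn": "carry_out", "kwargs": {
  "steps": [
    [[3,5,0],10.7],
    [[7,10,0],21.4],
    [[11,15,0],32],
    [[15,20,0],42.5],
    [[17,25,0],53]
  ]
}}

```text
time: 3.05
tool_pos: [527.1, -38.2, 231.1]
tcp_rot: [0.405, -0.579, 0.58, -0.405]
ft_force: [-0.2, -1.7, -1.4]
opening: 1.003
```

Emit:
{"fn": "carry_out", "kwargs": {
  "steps": [
    [[2.1,5,0],10.5],
    [[2.1,5,-2],21],
    [[2.1,5,-4],31.5],
    [[2.1,5,-7],42],
    [[2.1,5,-10],52.5]
  ],
  "jaw": 0.6
}}

```text
time: 3.68
tool_pos: [546.9, 10.1, 130.7]
tcp_rot: [-0.62, 0.34, -0.341, 0.62]
ft_force: [-0.2, 0.6, -0.2]
opening: 0.596
```

Emit:
{"fn": "carry_out", "kwargs": {
  "steps": [
    [[0,0,0],9.2],
    [[0,0,0],9.2],
    [[0,0,0],9.2]
  ]
}}

```text
time: 4.05
tool_pos: [547.2, 9.9, 132.0]
tcp_rot: [-0.644, 0.292, -0.293, 0.644]
ft_force: [-0.0, -0.1, 0.2]
opening: 0.598
```

Run:
```python
from h import *
s=st()
T=shot('top');S=shot('side')
a=cv2.resize(T['img'][190:310,270:400],None,fx=4,fy=4,interpolation=cv2.INTER_CUBIC)
b=cv2.resize(S['img'][200:310,270:400],None,fx=4,fy=4,interpolation=cv2.INTER_CUBIC)
cv2.imwrite('pics/p1.png',np.vstack([a,b])[:, :,::-1] if 0 else cv2.resize(np.hstack([a,cv2.copyMakeBorder(b,0,40,0,0,0)]),(800,370))[:,:,::-1])
```

```text
{'time': 4.05, 'joint_pos': [-0.085, 0.121, 1.532, 0.0, 1.487, -0.804], 'joint_vel': [-0.0, -0.004, -0.003, -0.001, -0.0, -0.01], 'tau': [0.003, -35.203, -29.957, 0.0, 0.003, 0.005], 'tool_pos': [547.234, 9.943, 132.018], 'tcp_rot': [-0.644, 0.292, -0.293, 0.644], 'ft_force': [-0.022, -0.073, 0.165], 'moment': [-0.073, 0.029, 0.037], 'opening': 0.598}
```

View pics/p1.png

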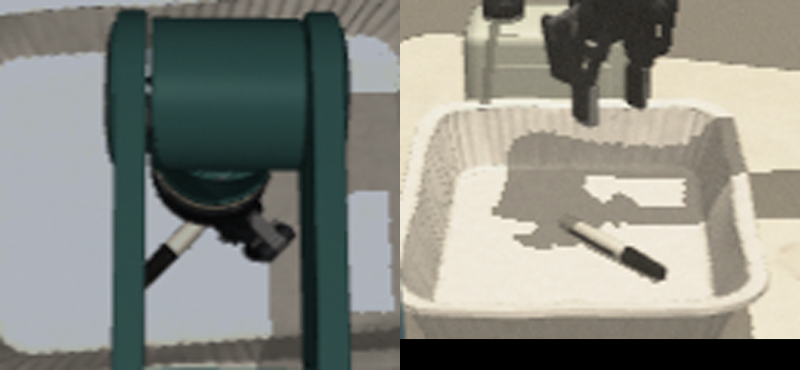

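Side view: the gripper is above the pen, which still lies on the tray floor. The measured TCP is 3 mm short in y, so I correct that while lowering.

Emit:
{"fn": "carry_out", "kwargs": {
  "steps": [
    [[0.1,0.3,-4],0],
    [[0.1,0.3,-8],0],
    [[0.1,0.3,-11],0],
    [[0.1,0.3,-12.3],0],
    [[0.1,0.3,-12.3],0]
  ]
}}

```text
time: 4.78
tool_pos: [547.6, 13.0, 8.0]
tcp_rot: [0.644, -0.292, 0.291, -0.644]
ft_force: [-0.1, 0.5, 0.2]
opening: 0.599
```

Emit:
{"fn": "carry_out", "kwargs": {
  "steps": [
    [[0,0,0],0],
    [[0,0,0],0],
    [[0,0,0],0],
    [[0,0,0],0],
    [[0,0,0],0]
  ],
  "jaw": 0,
  "grip_force": 50
}}

```text
time: 5.4
tool_pos: [549.3, 13.0, 10.2]
tcp_rot: [-0.644, 0.29, -0.293, 0.645]
ft_force: [0.8, 1.0, 6.1]
opening: 0.153
```

Emit:
{"fn": "carry_out", "kwargs": {
  "steps": [
    [[0,0,1],0],
    [[0,0,3],0],
    [[0,0,7],0],
    [[0,0,12],0],
    [[0,0,14],0]
  ]
}}

```text
time: 6.02
tool_pos: [549.1, 12.8, 152.5]
tcp_rot: [-0.644, 0.29, -0.293, 0.645]
ft_force: [-0.9, 0.6, 0.2]
opening: 0.153
```

Run:
```python
from h import *
s=st()
S=shot('side')
b=cv2.resize(S['img'][180:310,260:400],None,fx=4,fy=4,interpolation=cv2.INTER_CUBIC)
cv2.imwrite('pics/p2.png',b[:,:,::-1])
```

```text
{'time': 6.025, 'joint_pos': [-0.08, 0.11, 1.503, -0.0, 1.523, -0.801], 'joint_vel': [0.001, -0.073, -0.178, 0.001, 0.307, -0.001], 'tau': [0.046, -35.629, -30.431, 0.001, -0.141, 0.0], 'tool_pos': [549.125, 12.843, 152.467], 'tcp_rot': [-0.644, 0.29, -0.293, 0.645], 'ft_force': [-0.914, 0.572, 0.215], 'moment': [0.036, -0.024, -0.039], 'opening': 0.153}
```

View pics/p2.png

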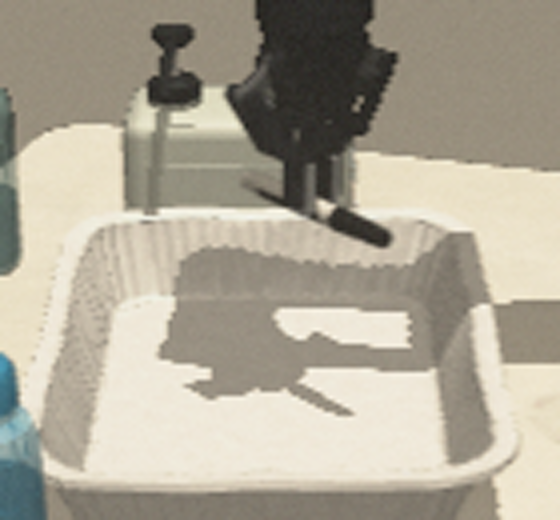

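The pen is held level in the gripper. Next I carry it to the bare table at (490,390).

Emit:
{"fn": "carry_out", "kwargs": {
  "steps": [
    [[-1,5,0],10],
    [[-2,10.5,0],20],
    [[-3,16,0],30],
    [[-4,21.5,0],40],
    [[-5,27,0],48.7]
  ]
}}

```text
time: 6.7
tool_pos: [496.7, 284.3, 147.3]
tcp_rot: [0.707, 0.001, -0.002, -0.707]
ft_force: [1.1, -0.3, 0.3]
opening: 0.152
```

Emit:
{"fn": "carry_out", "kwargs": {
  "steps": [
    [[-1,5,0],0],
    [[-1,10.7,0],0],
    [[-1,10.7,-5],0],
    [[-1,10.7,-9],0],
    [[-1,10.7,-10],0]
  ]
}}

```text
time: 7.32
tool_pos: [484.8, 388.2, 43.3]
tcp_rot: [0.709, -0.003, -0.003, -0.705]
ft_force: [-0.4, 0.5, -0.0]
opening: 0.15
```

Emit:
{"fn": "carry_out", "kwargs": {
  "steps": [
    [[0,0,0],0],
    [[0,0,0],0]
  ]
}}

```text
time: 7.58
tool_pos: [489.2, 390.6, 50.8]
tcp_rot: [-0.706, -0.001, -0.001, 0.708]
ft_force: [0.3, -0.5, -0.3]
opening: 0.149
```

Run:
```python
from h import *
s=st()
S=shot('side');T=shot('top')
b=cv2.resize(S['img'][240:390,280:450],None,fx=3,fy=3,interpolation=cv2.INTER_CUBIC)
a=cv2.resize(T['img'][230:345,150:280],None,fx=3,fy=3,interpolation=cv2.INTER_CUBIC)
a=cv2.copyMakeBorder(a,0,b.shape[0]-a.shape[0],0,0,0)
c=np.hstack([b,a]);c=cv2.resize(c,None,fx=800/c.shape[1],fy=800/c.shape[1])
cv2.imwrite('pics/p3.png',c[:,:,::-1])
```

```text
{'time': 7.575, 'joint_pos': [0.583, 0.347, 1.426, 0.0, 1.364, -0.987], 'joint_vel': [-0.001, -0.008, -0.006, -0.0, -0.001, 0.001], 'tau': [0.054, -42.897, -28.206, 0.004, 0.024, -0.0], 'tool_pos': [489.236, 390.612, 50.842], 'tcp_rot': [-0.706, -0.001, -0.001, 0.708], 'ft_force': [0.314, -0.51, -0.289], 'moment': [-0.009, -0.028, 0.035], 'opening': 0.149}
```

View pics/p3.png

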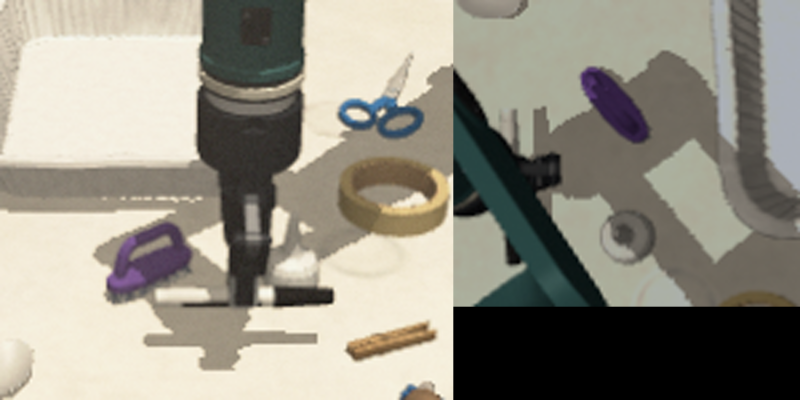

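Emit:
{"fn": "carry_out", "kwargs": {
  "steps": [
    [[0,0,-2],0],
    [[0,0,-3.5],0],
    [[0,0,-4.2],0],
    [[0,0,-4.4],0],
    [[0,0,-4.4],0]
  ]
}}

```text
time: 8.3
tool_pos: [486.8, 389.6, 7.2]
tcp_rot: [0.707, -0.001, -0.001, -0.707]
ft_force: [-6.9, -4.8, 16.1]
opening: 0.149
```

Emit:
{"fn": "carry_out", "kwargs": {
  "steps": [
    [[0,0,0],0],
    [[0,0,0],0],
    [[0,0,0],0]
  ]
}}

```text
time: 8.68
tool_pos: [486.8, 389.6, 7.2]
tcp_rot: [0.708, -0.001, -0.001, -0.707]
ft_force: [-7.1, -4.6, 16.9]
opening: 0.151
```

Emit:
{"fn": "carry_out", "kwargs": {
  "steps": [
    [[0,0,0.08],0],
    [[0,0,0.08],0]
  ]
}}

```text
time: 8.93
tool_pos: [486.8, 389.6, 7.3]
tcp_rot: [0.707, -0.001, -0.001, -0.707]
ft_force: [-6.2, -4.1, 13.9]
opening: 0.153
```

Emit:
{"fn": "carry_out", "kwargs": {
  "steps": [
    [[0,0,0],0],
    [[0,0,0],0],
    [[0,0,0],0]
  ],
  "jaw": 0.35
}}

```text
time: 9.3
tool_pos: [487.4, 389.7, 4.1]
tcp_rot: [0.707, -0.0, -0.0, -0.707]
ft_force: [0.0, 0.7, 0.3]
opening: 0.35
```

Emit:
{"fn": "carry_out", "kwargs": {
  "steps": [
    [[0,0,2],0],
    [[0,0,6],0],
    [[0,0,12],0],
    [[0,0,14],0],
    [[0,0,14],0]
  ]
}}

```text
time: 9.93
tool_pos: [489.3, 391.0, 149.6]
tcp_rot: [-0.706, -0.002, -0.002, 0.709]
ft_force: [0.8, -0.3, 0.1]
opening: 0.356
```

Run:
```python
from h import *
s=st()
S=shot('side');T=shot('top')
b=cv2.resize(S['img'][240:390,280:450],None,fx=3,fy=3,interpolation=cv2.INTER_CUBIC)
a=cv2.resize(T['img'][230:345,150:280],None,fx=3,fy=3,interpolation=cv2.INTER_CUBIC)
a=cv2.copyMakeBorder(a,0,b.shape[0]-a.shape[0],0,0,0)
c=np.hstack([b,a]);c=cv2.resize(c,None,fx=800/c.shape[1],fy=800/c.shape[1])
cv2.imwrite('pics/p4.png',c[:,:,::-1])
```

```text
{'time': 9.925, 'joint_pos': [0.584, 0.278, 1.311, 0.0, 1.545, -0.987], 'joint_vel': [-0.0, 0.042, 0.075, -0.002, -0.014, -0.001], 'tau': [0.017, -43.77, -31.541, 0.0, 0.058, 0.0], 'tool_pos': [489.341, 391.042, 149.625], 'tcp_rot': [-0.706, -0.002, -0.002, 0.709], 'ft_force': [0.752, -0.286, 0.115], 'moment': [-0.023, -0.067, 0.089], 'opening': 0.356}
```

View pics/p4.png

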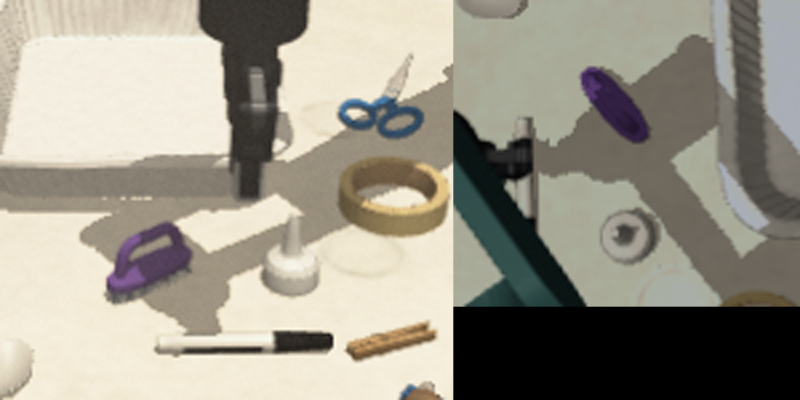

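The pen lies flat on the bare table, in the side crop from (155,345) to (333,342). Next is the brush.

Emit:
{"fn": "carry_out", "kwargs": {
  "steps": [
    [[1.7,-2.2,0],10],
    [[3.4,-4.4,0],20],
    [[5,-6.6,0],30],
    [[6.7,-8.8,0],39],
    [[6.7,-8.8,0],39]
  ],
  "jaw": 0.7
}}

```text
time: 10.65
tool_pos: [554.7, 299.9, 142.4]
tcp_rot: [0.667, 0.233, -0.236, -0.667]
ft_force: [-0.3, -0.6, 0.8]
opening: 0.699
```

Emit:
{"fn": "carry_out", "kwargs": {
  "steps": [
    [[0,0,0],0]
  ]
}}

```text
time: 10.78
tool_pos: [553.7, 302.1, 143.4]
tcp_rot: [-0.666, -0.234, 0.237, 0.667]
ft_force: [-0.1, 0.6, -0.8]
opening: 0.701
```

Run:
```python
from h import *
np.set_printoptions(precision=1,suppress=True)
s=st()
S=shot('side')
print([(d['point'],d['p']) for d in find_in('brush_mid',S)], proj(S,[556,303,27]))
b=cv2.resize(S['img'][240:390,280:450],None,fx=4,fy=4,interpolation=cv2.INTER_CUBIC)
cv2.imwrite('pics/p5.png',b[:,:,::-1])
```

```text
{'time': 10.775, 'joint_pos': [0.409, 0.299, 1.298, 0.001, 1.548, -1.841], 'joint_vel': [0.015, -0.009, -0.005, -0.001, -0.001, -0.007], 'tau': [-0.631, -43.451, -30.664, -0.049, 0.004, 0.0], 'tool_pos': [553.731, 302.124, 143.399], 'tcp_rot': [-0.666, -0.234, 0.237, 0.667], 'ft_force': [-0.057, 0.626, -0.752], 'moment': [-0.007, 0.017, -0.014], 'opening': 0.701}
[([338.9, 338.1], 0.63)] [336.4 336.6]
```

View pics/p5.png

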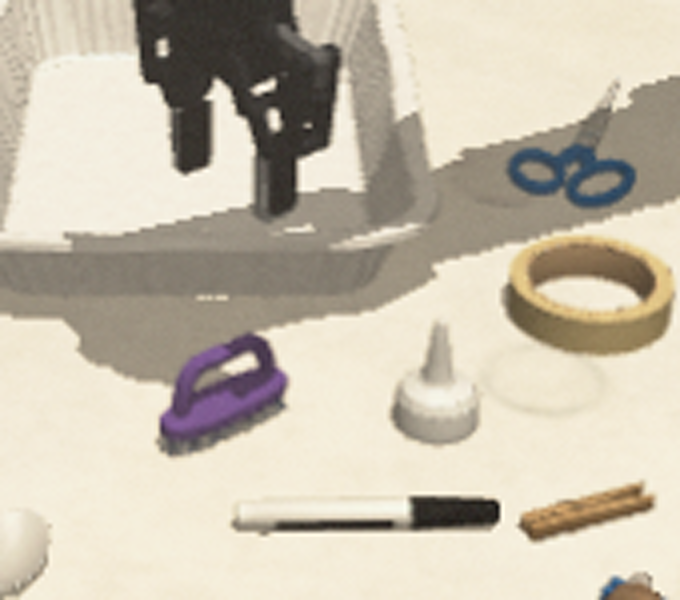

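Emit:
{"fn": "carry_out", "kwargs": {
  "steps": [
    [[0.2,0.1,-4],0],
    [[0.2,0.1,-8],0],
    [[0.2,0.1,-10.5],0],
    [[0.2,0.1,-11.7],0],
    [[0.2,0.1,-11.7],0]
  ]
}}

```text
time: 11.5
tool_pos: [556.1, 303.3, 27.5]
tcp_rot: [-0.666, -0.236, 0.237, 0.666]
ft_force: [0.3, 0.2, 0.3]
opening: 0.698
```

Emit:
{"fn": "carry_out", "kwargs": {
  "steps": [
    [[0,0,0],0],
    [[0,0,0],0],
    [[0,0,0],0],
    [[0,0,0],0],
    [[0,0,0],0]
  ],
  "jaw": 0,
  "grip_force": 50
}}

```text
time: 12.12
tool_pos: [557.7, 303.5, 30.0]
tcp_rot: [-0.666, -0.237, 0.235, 0.667]
ft_force: [-0.9, 0.5, 6.1]
opening: 0.221
```

Emit:
{"fn": "carry_out", "kwargs": {
  "steps": [
    [[0,0,1],0],
    [[0,0,3],0],
    [[0,0,7],0],
    [[0,0,11],0],
    [[0,0,13],0]
  ]
}}

```text
time: 12.75
tool_pos: [558.0, 303.4, 162.9]
tcp_rot: [-0.666, -0.238, 0.234, 0.667]
ft_force: [0.0, 0.1, -0.4]
opening: 0.222
```

Run:
```python
from h import *
s=st()
S=shot('side')
b=cv2.resize(S['img'][200:350,270:440],None,fx=4,fy=4,interpolation=cv2.INTER_CUBIC)
cv2.imwrite('pics/p6.png',b[:,:,::-1])
```

```text
{'time': 12.75, 'joint_pos': [0.409, 0.293, 1.266, -0.0, 1.577, -1.843], 'joint_vel': [0.0, -0.058, -0.193, -0.0, 0.295, 0.0], 'tau': [0.025, -44.043, -30.927, -0.0, -0.171, -0.0], 'tool_pos': [558.014, 303.419, 162.859], 'tcp_rot': [-0.666, -0.238, 0.234, 0.667], 'ft_force': [0.026, 0.07, -0.353], 'moment': [0.035, 0.067, -0.012], 'opening': 0.222}
```

View pics/p6.png

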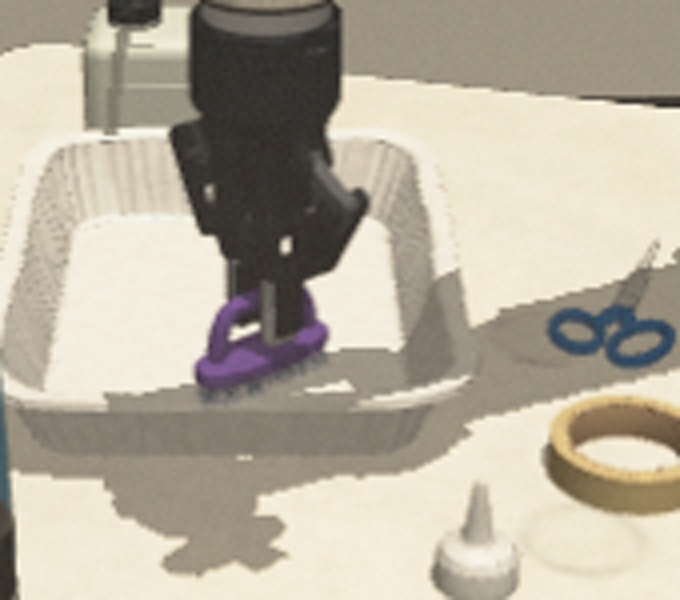

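Emit:
{"fn": "carry_out", "kwargs": {
  "steps": [
    [[0.5,-5,0],-8],
    [[1,-10.5,0],-16],
    [[1.5,-16,0],-24],
    [[2,-21.5,0],-32],
    [[2.5,-27,0],-39]
  ]
}}

```text
time: 13.42
tool_pos: [581.5, 31.2, 158.3]
tcp_rot: [-0.707, 0.001, -0.001, 0.707]
ft_force: [0.3, 0.4, -0.5]
opening: 0.218
```

Emit:
{"fn": "carry_out", "kwargs": {
  "steps": [
    [[0.7,-5.3,0],0],
    [[0.7,-5.3,-4],0],
    [[0.7,-5.3,-8],0],
    [[0.7,-5.3,-11],0],
    [[0.7,-5.3,-11],0]
  ]
}}

```text
time: 14.05
tool_pos: [586.0, -19.8, 44.8]
tcp_rot: [-0.707, 0.003, 0.003, 0.707]
ft_force: [-0.7, 0.6, -0.6]
opening: 0.215
```

Emit:
{"fn": "carry_out", "kwargs": {
  "steps": [
    [[0,0,0],0],
    [[0,0,0],0]
  ]
}}

```text
time: 14.3
tool_pos: [590.3, -20.1, 50.6]
tcp_rot: [0.707, 0.002, 0.001, -0.707]
ft_force: [0.1, -0.2, 0.1]
opening: 0.22
```

Emit:
{"fn": "carry_out", "kwargs": {
  "steps": [
    [[0,0,-1],0],
    [[0,0,-1.4],0],
    [[0,0,-1.6],0],
    [[0,0,-1.6],0]
  ]
}}

```text
time: 14.8
tool_pos: [588.2, -20.1, 34.4]
tcp_rot: [0.707, -0.0, -0.0, -0.707]
ft_force: [-7.2, 0.3, 11.3]
opening: 0.219
```

Run:
```python
from h import *
s=st()
S=shot('side')
b=cv2.resize(S['img'][200:350,270:440],None,fx=4,fy=4,interpolation=cv2.INTER_CUBIC)
cv2.imwrite('pics/p7.png',b[:,:,::-1])
```

```text
{'time': 14.8, 'joint_pos': [-0.13, 0.289, 1.537, -0.0, 1.316, -1.701], 'joint_vel': [-0.001, -0.001, 0.001, -0.0, -0.0, -0.0], 'tau': [0.151, -34.943, -26.858, 0.249, -2.009, -0.006], 'tool_pos': [588.195, -20.145, 34.403], 'tcp_rot': [0.707, -0.0, -0.0, -0.707], 'ft_force': [-7.174, 0.254, 11.304], 'moment': [0.031, 0.938, -0.047], 'opening': 0.219}
```

View pics/p7.png

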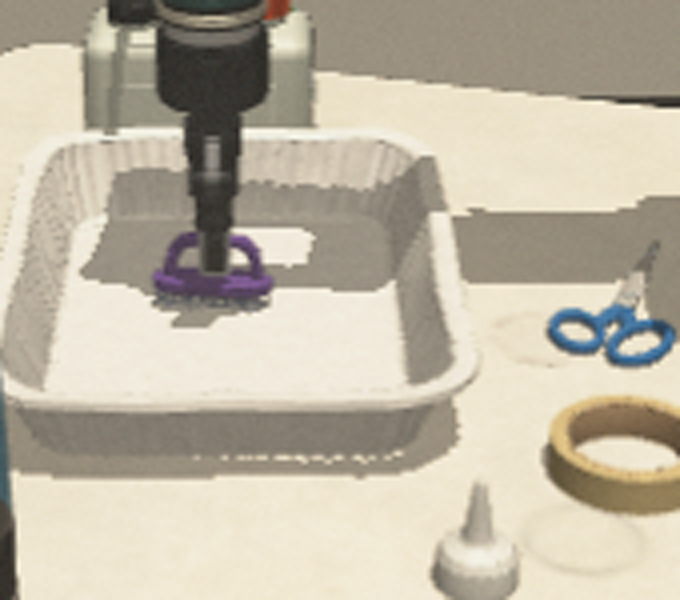

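Contact is felt on the tray floor at 11 N, so I release the brush and go up.

Emit:
{"fn": "carry_out", "kwargs": {
  "steps": [
    [[0,0,0.1],0],
    [[0,0,0.1],0],
    [[0,0,0.1],0],
    [[0,0,0.1],0]
  ],
  "jaw": 0.7
}}

```text
time: 15.35
tool_pos: [588.6, -20.0, 32.7]
tcp_rot: [-0.707, 0.0, 0.0, 0.707]
ft_force: [0.1, 0.0, 0.5]
opening: 0.698
```

Emit:
{"fn": "carry_out", "kwargs": {
  "steps": [
    [[0,0,3],0],
    [[0,0,7],0],
    [[0,0,11],0],
    [[0,3,12],0],
    [[-1,9,12],0]
  ]
}}

```text
time: 15.98
tool_pos: [580.4, 69.2, 155.0]
tcp_rot: [0.707, 0.0, 0.003, -0.707]
ft_force: [0.2, -0.1, 0.2]
opening: 0.699
```

Run:
```python
from h import *
np.set_printoptions(precision=1,suppress=True)
s=st()
S=shot('side');T=shot('top')
for f in (S,T):
  for n in('brush_mid','cap_1_mid'): print(n,[(d['point'],round(d['p'],2)) for d in find_in(n,f)])
print('exp cap S',proj(S,[439,293,34]),'T',proj(T,[439,293,34]))
b=cv2.resize(S['img'][200:380,250:450],None,fx=2.5,fy=2.5,interpolation=cv2.INTER_CUBIC)
a=cv2.resize(T['img'][180:340,150:430],None,fx=2.5,fy=2.5,interpolation=cv2.INTER_CUBIC)
b=cv2.copyMakeBorder(b,0,0,0,0,0); a=cv2.copyMakeBorder(a,0,b.shape[0]-a.shape[0],0,0,0)
c=np.hstack([b,a]);c=cv2.resize(c,None,fx=800/c.shape[1],fy=800/c.shape[1])
cv2.imwrite('pics/p8.png',c[:,:,::-1])
```

```text
{'time': 15.975, 'joint_pos': [0.022, 0.187, 1.411, -0.0, 1.54, -1.545], 'joint_vel': [0.86, -0.092, 0.158, 0.024, -0.015, 0.822], 'tau': [-5.224, -39.994, -31.399, -0.345, 0.154, -0.75], 'tool_pos': [580.396, 69.156, 154.98], 'tcp_rot': [0.707, 0.0, 0.003, -0.707], 'ft_force': [0.211, -0.058, 0.176], 'moment': [0.074, -0.075, 0.027], 'opening': 0.699}
brush_mid [([323.8, 267.8], 0.69), ([257.5, 348.7], 0.38)]
cap_1_mid [([324.1, 265.0], 0.21)]
brush_mid [([461.9, 240.7], 0.48)]
cap_1_mid [([458.8, 241.5], 0.6)]
exp cap S [389.4 330.9] T [215.9 318.2]
```

View pics/p8.png

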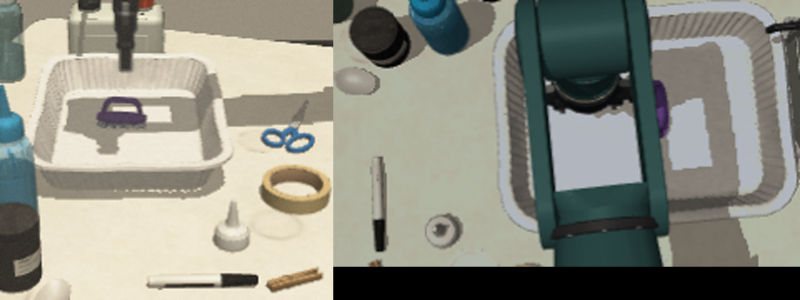

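The brush stands upright in the tray, at (120,112) in the left crop, and the cap has not moved. Next is the cap.

Emit:
{"fn": "carry_out", "kwargs": {
  "steps": [
    [[-3,4.5,0],0],
    [[-6,9,0],0],
    [[-9,13.5,0],0],
    [[-12,18,0],0],
    [[-14,22.3,0],0]
  ],
  "jaw": 1
}}

```text
time: 16.9
tool_pos: [438.3, 293.1, 153.1]
tcp_rot: [0.707, -0.001, 0.001, -0.707]
ft_force: [0.6, -0.4, 0.7]
opening: 1.0
```

Emit:
{"fn": "carry_out", "kwargs": {
  "steps": [
    [[0,0,0],0],
    [[0,0,0],0],
    [[0,0,0],0]
  ]
}}

```text
time: 17.27
tool_pos: [439.7, 291.5, 153.0]
tcp_rot: [0.707, -0.001, 0.001, -0.707]
ft_force: [-0.5, -0.7, -0.6]
opening: 1.002
```

Run:
```python
from h import *
s=st()
S=shot('side')
b=cv2.resize(S['img'][240:390,310:470],None,fx=4,fy=4,interpolation=cv2.INTER_CUBIC)
cv2.imwrite('pics/p9.png',b[:,:,::-1])
```

```text
{'time': 17.275, 'joint_pos': [0.478, 0.066, 1.549, -0.0, 1.527, -1.09], 'joint_vel': [-0.001, -0.001, -0.001, 0.002, -0.001, 0.002], 'tau': [0.309, -33.474, -30.532, 0.016, 0.004, -0.003], 'tool_pos': [439.728, 291.525, 152.978], 'tcp_rot': [0.707, -0.001, 0.001, -0.707], 'ft_force': [-0.527, -0.681, -0.578], 'moment': [0.008, 0.01, 0.004], 'opening': 1.002}
```

View pics/p9.png

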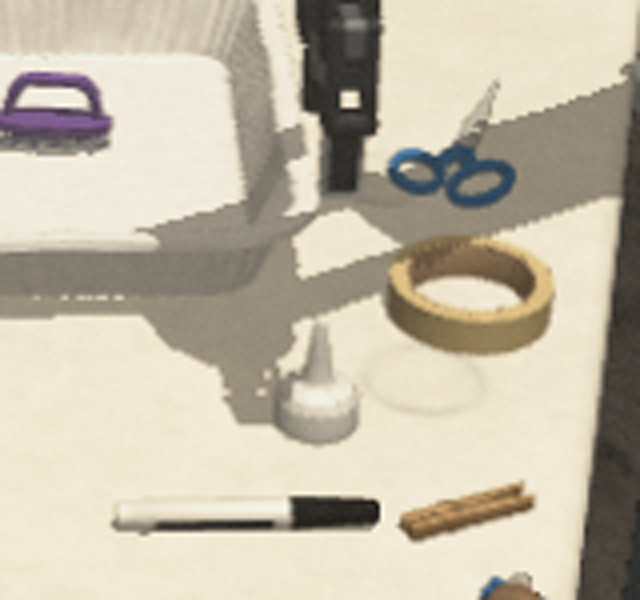

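Emit:
{"fn": "carry_out", "kwargs": {
  "steps": [
    [[0,0.1,-5],0],
    [[0,0.1,-10],0],
    [[0,0.1,-13.5],0],
    [[0,0.1,-14.6],0],
    [[0,0.1,-14.6],0]
  ]
}}

```text
time: 17.95
tool_pos: [439.2, 293.5, 7.2]
tcp_rot: [0.707, -0.0, 0.0, -0.707]
ft_force: [0.9, 0.3, -0.3]
opening: 1.004
```

Emit:
{"fn": "carry_out", "kwargs": {
  "steps": [
    [[0,0,0],0],
    [[0,0,0],0],
    [[0,0,0],0],
    [[0,0,0],0],
    [[0,0,0],0]
  ],
  "jaw": 0,
  "grip_force": 40
}}

```text
time: 18.58
tool_pos: [440.0, 294.6, 9.3]
tcp_rot: [-0.707, -0.001, -0.001, 0.708]
ft_force: [-1.0, -0.1, 6.0]
opening: 0.491
```

Emit:
{"fn": "carry_out", "kwargs": {
  "steps": [
    [[0,0,1],0],
    [[0,0,3],0],
    [[0,0,7],0],
    [[0,0,12],0],
    [[0,0,15],0]
  ]
}}

```text
time: 19.2
tool_pos: [439.6, 294.5, 160.8]
tcp_rot: [-0.706, -0.001, -0.001, 0.708]
ft_force: [-0.5, 0.7, -0.1]
opening: 0.487
```

Run:
```python
from h import *
s=st()
S=shot('side')
b=cv2.resize(S['img'][200:390,290:470],None,fx=3,fy=3,interpolation=cv2.INTER_CUBIC)
cv2.imwrite('pics/p10.png',b[:,:,::-1])
```

```text
{'time': 19.2, 'joint_pos': [0.483, 0.062, 1.538, 0.0, 1.537, -1.088], 'joint_vel': [-0.001, -0.128, -0.309, 0.002, 0.472, -0.001], 'tau': [0.066, -33.425, -30.077, 0.002, -0.268, -0.0], 'tool_pos': [439.584, 294.5, 160.752], 'tcp_rot': [-0.706, -0.001, -0.001, 0.708], 'ft_force': [-0.452, 0.732, -0.101], 'moment': [0.003, -0.005, 0.043], 'opening': 0.487}
```

View pics/p10.png

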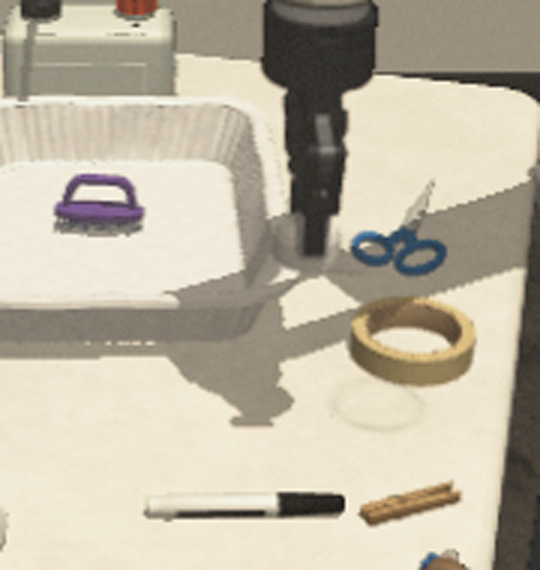

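Emit:
{"fn": "carry_out", "kwargs": {
  "steps": [
    [[2.5,-5,0],0],
    [[5,-10,0],0],
    [[7.5,-15.5,0],0],
    [[9.6,-21.4,0],0],
    [[9.6,-21.4,0],0]
  ]
}}

```text
time: 19.88
tool_pos: [535.7, 75.9, 156.9]
tcp_rot: [0.708, -0.002, 0.002, -0.707]
ft_force: [0.0, 1.3, -1.0]
opening: 0.485
```

Emit:
{"fn": "carry_out", "kwargs": {
  "steps": [
    [[0,0,-5],0],
    [[0,0,-10],0],
    [[0,0,-13],0],
    [[0,0,-13],0],
    [[0,0,-13],0]
  ]
}}

```text
time: 20.5
tool_pos: [535.7, 80.7, 28.7]
tcp_rot: [-0.707, -0.001, -0.001, 0.707]
ft_force: [0.3, 0.1, -0.6]
opening: 0.486
```

Emit:
{"fn": "carry_out", "kwargs": {
  "steps": [
    [[0,0,-0.8],0],
    [[0,0,-1.4],0],
    [[0,0,-1.8],0],
    [[0,0,-1.8],0]
  ]
}}

```text
time: 21.0
tool_pos: [535.5, 80.1, 11.6]
tcp_rot: [-0.707, -0.001, -0.001, 0.707]
ft_force: [-4.3, 1.1, 10.3]
opening: 0.487
```

Emit:
{"fn": "carry_out", "kwargs": {
  "steps": [
    [[0,0,0.1],0],
    [[0,0,0.1],0],
    [[0,0,0.1],0],
    [[0,0,0.1],0]
  ],
  "jaw": 0.8
}}

```text
time: 21.5
tool_pos: [534.6, 80.0, 9.8]
tcp_rot: [-0.707, 0.0, 0.0, 0.707]
ft_force: [-0.3, 0.3, -1.3]
opening: 0.799
```

Emit:
{"fn": "carry_out", "kwargs": {
  "steps": [
    [[0,0,3],0],
    [[0,0,7],0],
    [[0,0,12],0],
    [[0,0,17],0],
    [[0,0,22],0]
  ]
}}

```text
time: 22.12
tool_pos: [534.6, 80.0, 231.6]
tcp_rot: [-0.707, 0.0, 0.0, 0.707]
ft_force: [0.4, -0.9, 1.1]
opening: 0.799
```

Emit:
{"fn": "carry_out", "kwargs": {
  "steps": [
    [[0,-3,0],0],
    [[-2,-8,0],0],
    [[-4,-14,0],0],
    [[-6,-20,0],0],
    [[-7,-26,0],0]
  ]
}}

```text
time: 22.75
tool_pos: [463.8, -181.5, 230.3]
tcp_rot: [0.707, 0.0, 0.0, -0.707]
ft_force: [0.2, -0.6, -0.0]
opening: 0.8
```

Run:
```python
from h import *
s=st()
S=shot('side');T=shot('top')
b=cv2.resize(S['img'][180:380,240:450],None,fx=2.5,fy=2.5,interpolation=cv2.INTER_CUBIC)
a=cv2.resize(T['img'][160:360,150:490],None,fx=2.5,fy=2.5,interpolation=cv2.INTER_CUBIC)
c=np.hstack([b,a]);c=cv2.resize(c,None,fx=800/c.shape[1],fy=800/c.shape[1])
cv2.imwrite('pics/p11.png',c[:,:,::-1])
```

```text
{'time': 22.75, 'joint_pos': [-0.487, -0.029, 1.492, 0.0, 1.678, -2.058], 'joint_vel': [-0.983, 0.178, -0.17, 0.003, -0.016, -0.971], 'tau': [3.503, -32.23, -30.273, -0.113, 0.358, 0.804], 'tool_pos': [463.833, -181.482, 230.301], 'tcp_rot': [0.707, 0.0, 0.0, -0.707], 'ft_force': [0.15, -0.591, -0.036], 'moment': [-0.045, -0.075, -0.004], 'opening': 0.8}
```

View pics/p11.png

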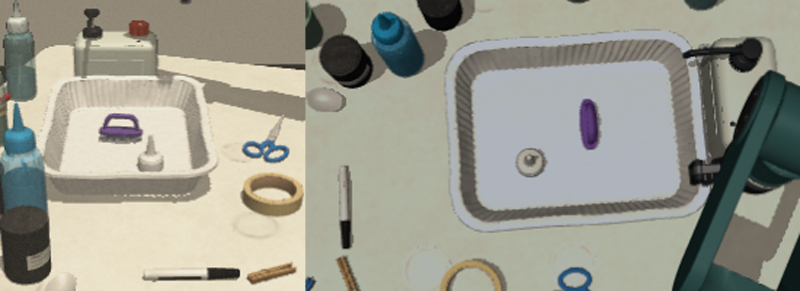

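The cap and brush stand apart on the tray floor, and the pen is on the table. Next is the vent. I pre-rotate the wrist so one grasp covers the whole 137° turn.

Emit:
{"fn": "carry_out", "kwargs": {
  "steps": [
    [[2,-2,0],-10.5],
    [[4,-4,0],-21],
    [[6,-6,0],-31.5],
    [[7,-7,0],-42],
    [[7,-7,0],-52.5]
  ],
  "jaw": 0.9
}}

```text
time: 23.48
tool_pos: [535.6, -249.8, 229.1]
tcp_rot: [-0.633, 0.315, -0.314, 0.633]
ft_force: [0.1, -0.3, -0.0]
opening: 0.897
```

Emit:
{"fn": "carry_out", "kwargs": {
  "steps": [
    [[0,0,0],-10.5],
    [[0,0,0],-21],
    [[0,0,0],-31.5],
    [[0,0,0],-42],
    [[0,0,0],-52.5]
  ]
}}

```text
time: 24.1
tool_pos: [535.1, -249.0, 229.8]
tcp_rot: [-0.429, 0.562, -0.562, 0.429]
ft_force: [-0.4, -0.7, -0.0]
opening: 0.902
```

Emit:
{"fn": "carry_out", "kwargs": {
  "steps": [
    [[0,0,0],-10.5],
    [[0,0,0],-21],
    [[0,0,0],-31.5],
    [[0,0,0],-42],
    [[0,0,0],-45]
  ]
}}

```text
time: 24.72
tool_pos: [535.1, -249.0, 229.8]
tcp_rot: [-0.183, 0.683, -0.683, 0.182]
ft_force: [-0.3, 0.1, -0.4]
opening: 0.903
```

Emit:
{"fn": "carry_out", "kwargs": {
  "steps": [
    [[0,0,0],0],
    [[0,0,0],0],
    [[0,0,0],0]
  ]
}}

```text
time: 25.1
tool_pos: [534.9, -249.8, 230.1]
tcp_rot: [-0.183, 0.683, -0.683, 0.183]
ft_force: [-0.4, -0.5, -0.3]
opening: 0.9
```

Run:
```python
from h import *
from scipy.spatial.transform import Rotation as Ro
s=st()
z=Ro.from_quat(s['tcp_rot']).as_matrix()[:,2];print(np.degrees(np.arctan2(z[1],z[0])))
S=shot('side')
b=cv2.resize(S['img'][120:250,260:400],None,fx=4,fy=4,interpolation=cv2.INTER_CUBIC)
cv2.imwrite('pics/p12.png',b[:,:,::-1])
```

```text
{'time': 25.1, 'joint_pos': [-0.533, 0.178, 1.272, 0.0, 1.692, 0.514], 'joint_vel': [-0.003, -0.0, 0.0, -0.0, 0.002, 0.002], 'tau': [0.052, -39.105, -31.351, 0.004, 0.002, -0.002], 'tool_pos': [534.866, -249.796, 230.078], 'tcp_rot': [-0.183, 0.683, -0.683, 0.183], 'ft_force': [-0.391, -0.507, -0.306], 'moment': [-0.022, 0.004, -0.062], 'opening': 0.9}
-59.96014609727273
```

View pics/p12.png

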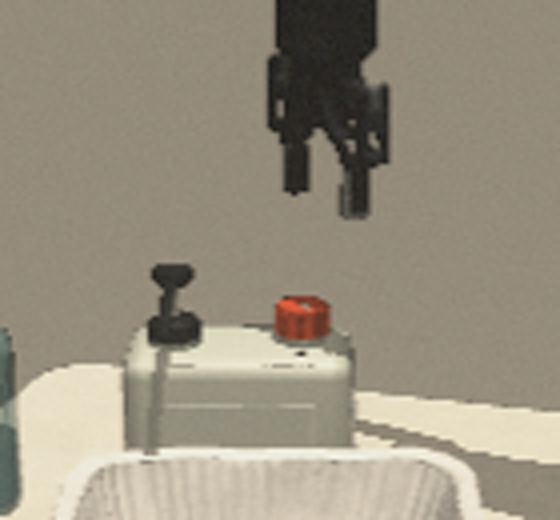

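Emit:
{"fn": "carry_out", "kwargs": {
  "steps": [
    [[1.6,-1.1,0],0],
    [[1.6,-1.1,0],0],
    [[1.6,-1.1,-2],0],
    [[1.6,-1.1,-4],0],
    [[1.6,-1.1,-6],0]
  ]
}}

```text
time: 25.78
tool_pos: [550.3, -260.7, 169.6]
tcp_rot: [-0.183, 0.683, -0.683, 0.183]
ft_force: [0.3, -0.2, 0.3]
opening: 0.901
```

Emit:
{"fn": "carry_out", "kwargs": {
  "steps": [
    [[0,0,-1.5],0],
    [[0,0,-2.5],0],
    [[0,0,-3.3],0],
    [[0,0,-3.8],0],
    [[0,0,-3.8],0]
  ]
}}

```text
time: 26.4
tool_pos: [550.7, -261.0, 132.0]
tcp_rot: [-0.183, 0.683, -0.683, 0.183]
ft_force: [0.0, -0.2, 0.5]
opening: 0.9
```

Run:
```python
from h import *
s=st()
S=shot('side')
b=cv2.resize(S['img'][130:250,270:390],None,fx=5,fy=5,interpolation=cv2.INTER_CUBIC)
cv2.imwrite('pics/p13.png',b[:,:,::-1])
```

```text
{'time': 26.4, 'joint_pos': [-0.536, 0.257, 1.373, -0.0, 1.512, 0.512], 'joint_vel': [-0.001, -0.005, -0.012, 0.0, 0.004, -0.0], 'tau': [-0.003, -41.399, -30.279, -0.0, -0.021, -0.0], 'tool_pos': [550.747, -260.992, 132.006], 'tcp_rot': [-0.183, 0.683, -0.683, 0.183], 'ft_force': [0.013, -0.175, 0.487], 'moment': [0.006, -0.045, -0.013], 'opening': 0.9}
```

View pics/p13.png

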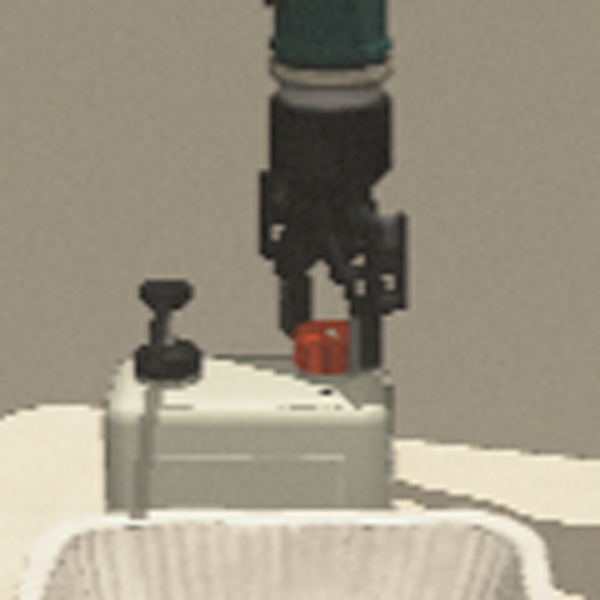

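Emit:
{"fn": "carry_out", "kwargs": {
  "steps": [
    [[0,0,0],0],
    [[0,0,0],0],
    [[0,0,0],0],
    [[0,0,0],0],
    [[0,0,0],0]
  ],
  "jaw": 0,
  "grip_force": 40
}}

```text
time: 27.08
tool_pos: [552.2, -263.1, 133.6]
tcp_rot: [0.182, -0.681, 0.685, -0.184]
ft_force: [3.5, -3.3, 1.3]
opening: 0.457
```

Run:
```python
from h import *
s=st()
S=shot('side')
b=cv2.resize(S['img'][130:250,270:390],None,fx=5,fy=5,interpolation=cv2.INTER_CUBIC)
cv2.imwrite('pics/p14.png',b[:,:,::-1])
```

```text
{'time': 27.075, 'joint_pos': [-0.536, 0.256, 1.371, -0.002, 1.508, 0.512], 'joint_vel': [-0.0, 0.001, 0.0, 0.0, 0.001, -0.0], 'tau': [1.728, -41.139, -28.137, 0.708, 1.328, -0.012], 'tool_pos': [552.183, -263.088, 133.623], 'tcp_rot': [0.182, -0.681, 0.685, -0.184], 'ft_force': [3.458, -3.265, 1.272], 'moment': [-0.669, -0.418, -0.045], 'opening': 0.457}
```

View pics/p14.png

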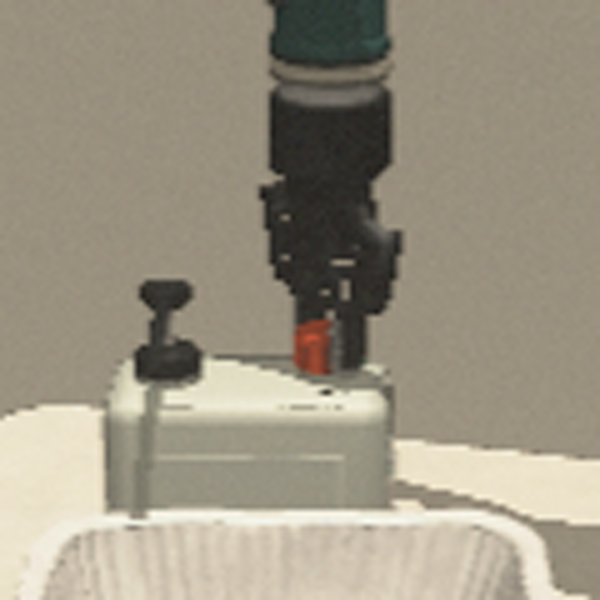

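Emit:
{"fn": "carry_out", "kwargs": {
  "steps": [
    [[0.1,-0.2,0],10],
    [[0.1,-0.2,0],20],
    [[0.1,-0.2,0],30],
    [[0.1,-0.2,0],40],
    [[0.1,-0.2,0],50]
  ]
}}

```text
time: 27.75
tool_pos: [552.8, -263.5, 133.6]
tcp_rot: [0.456, -0.539, 0.542, -0.457]
ft_force: [1.9, 0.3, 2.0]
opening: 0.461
```

Emit:
{"fn": "carry_out", "kwargs": {
  "steps": [
    [[0,0,0],10],
    [[0,0,0],20],
    [[0,0,0],30],
    [[0,0,0],40],
    [[0,0,0],50]
  ]
}}

```text
time: 28.38
tool_pos: [553.5, -263.4, 133.7]
tcp_rot: [-0.641, 0.295, -0.299, 0.642]
ft_force: [3.2, -0.0, 2.7]
opening: 0.464
```

Run:
```python
from h import *
s=st()
```

```text
{'time': 28.375, 'joint_pos': [-0.537, 0.26, 1.366, 0.001, 1.511, -1.241], 'joint_vel': [0.002, -0.0, -0.001, 0.002, -0.001, -1.383], 'tau': [-0.584, -40.807, -28.439, -0.442, 0.873, 1.083], 'tool_pos': [553.494, -263.372, 133.66], 'tcp_rot': [-0.641, 0.295, -0.299, 0.642], 'ft_force': [3.22, -0.011, 2.698], 'moment': [-0.049, -0.452, -0.064], 'opening': 0.464}
```

Emit:
{"fn": "carry_out", "kwargs": {
  "steps": [
    [[0,0,0],10],
    [[0,0,0],20],
    [[0,0,0],30],
    [[0,0,0],36],
    [[0,0,0],36]
  ]
}}

```text
time: 29.0
tool_pos: [550.6, -262.1, 133.4]
tcp_rot: [-0.701, 0.087, -0.085, 0.702]
ft_force: [-4.6, 2.9, 4.9]
opening: 0.462
```

Run:
```python
from h import *
s=st()
```

```text
{'time': 29.0, 'joint_pos': [-0.538, 0.258, 1.368, 0.0, 1.518, -1.863], 'joint_vel': [-0.001, -0.0, 0.0, 0.001, -0.001, 0.015], 'tau': [-0.045, -38.403, -30.288, -0.05, -1.789, -0.592], 'tool_pos': [550.566, -262.14, 133.392], 'tcp_rot': [-0.701, 0.087, -0.085, 0.702], 'ft_force': [-4.623, 2.912, 4.933], 'moment': [0.463, 0.861, -0.461], 'opening': 0.462}
```

Emit:
{"fn": "carry_out", "kwargs": {
  "steps": [
    [[0,0,0],3],
    [[0,0,0],5],
    [[0,0,0],7],
    [[0,0,0],7]
  ]
}}

```text
time: 29.5
tool_pos: [552.2, -262.6, 133.3]
tcp_rot: [-0.706, 0.043, -0.044, 0.706]
ft_force: [-1.6, 3.3, 5.0]
opening: 0.463
```

Run:
```python
from h import *
s=st()
```

```text
{'time': 29.5, 'joint_pos': [-0.537, 0.259, 1.368, 0.001, 1.514, -1.986], 'joint_vel': [0.003, -0.002, -0.001, -0.003, 0.001, 0.005], 'tau': [-0.566, -38.387, -29.07, -0.584, -0.999, -0.647], 'tool_pos': [552.188, -262.621, 133.256], 'tcp_rot': [-0.706, 0.043, -0.044, 0.706], 'ft_force': [-1.572, 3.263, 4.983], 'moment': [0.501, 0.337, -0.622], 'opening': 0.463}
```

Emit:
{"fn": "carry_out", "kwargs": {
  "steps": [
    [[0,0,0],0],
    [[0,0,0],0],
    [[0,0,0],0]
  ],
  "jaw": 0.9
}}

```text
time: 29.88
tool_pos: [551.7, -263.1, 131.6]
tcp_rot: [-0.706, 0.043, -0.043, 0.706]
ft_force: [-1.2, -0.4, 0.2]
opening: 0.897
```

Emit:
{"fn": "carry_out", "kwargs": {
  "steps": [
    [[0,0,3],0],
    [[0,0,7],0],
    [[0,0,10],0],
    [[-5,4,12],0],
    [[-10,8,12],0]
  ]
}}

```text
time: 30.5
tool_pos: [456.5, -186.7, 253.4]
tcp_rot: [0.706, -0.042, 0.044, -0.705]
ft_force: [0.7, -0.3, 1.4]
opening: 0.902
```

Emit:
{"fn": "carry_out", "kwargs": {
  "steps": [
    [[-5,5,0],0],
    [[-5,11,0],0],
    [[-5,17,0],0]
  ]
}}

```text
time: 30.88
tool_pos: [405.6, -16.6, 252.3]
tcp_rot: [0.706, -0.043, 0.045, -0.706]
ft_force: [2.2, 0.3, -0.9]
opening: 0.901
```

Run:
```python
from h import *
s=st()
S=shot('side','s20');T=shot('top','t20')
a=cv2.resize(T['img'][180:290,410:500],None,fx=5,fy=5,interpolation=cv2.INTER_CUBIC)
cv2.imwrite('pics/p15.png',a[:,:,::-1])
```

```text
{'time': 30.875, 'joint_pos': [-0.181, -0.244, 1.638, 0.0, 1.746, -1.627], 'joint_vel': [1.209, -0.116, 0.093, 0.002, 0.02, 1.179], 'tau': [-5.416, -22.157, -31.03, -0.153, 0.363, -1.005], 'tool_pos': [405.628, -16.592, 252.327], 'tcp_rot': [0.706, -0.043, 0.045, -0.706], 'ft_force': [2.174, 0.3, -0.876], 'moment': [0.033, -0.02, 0.027], 'opening': 0.901}
```

View pics/p15.png

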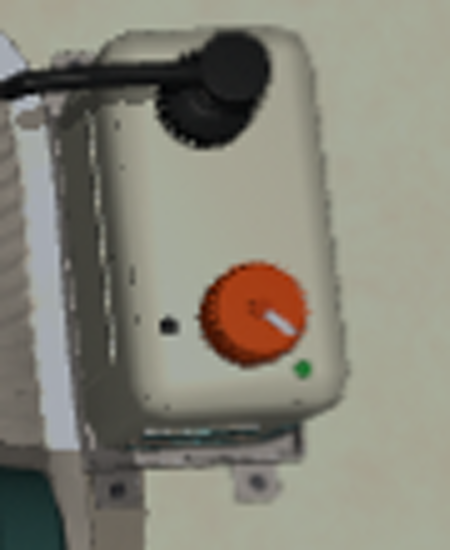

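View pics/t20.png

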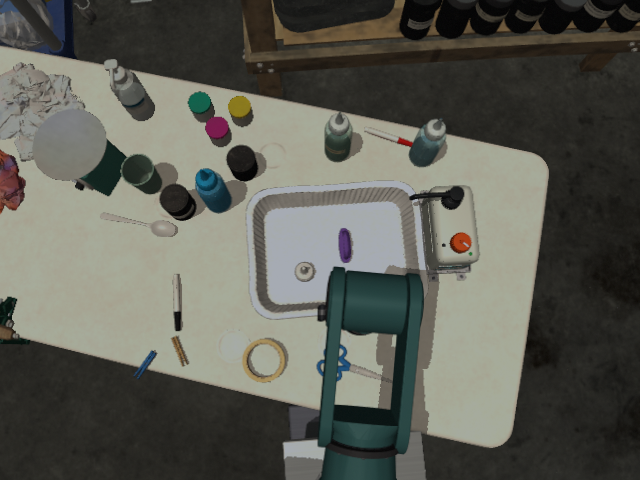

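View pics/s20.png

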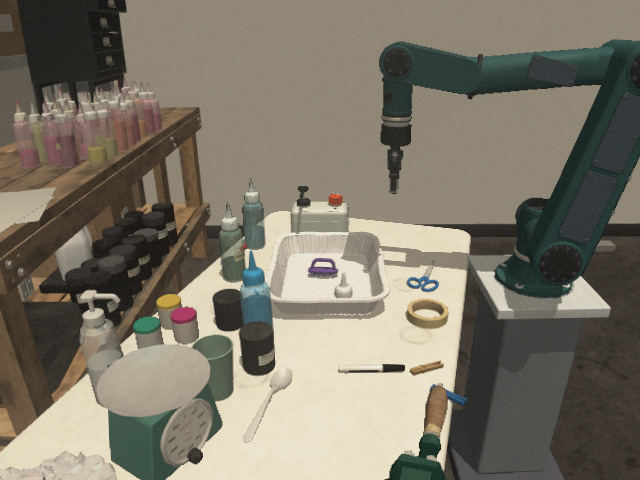

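Run:
```python
from h import *
np.set_printoptions(precision=1,suppress=True)
i0=cv2.imread('pics/t0.png');i1=cv2.imread('pics/t20.png')
T=shot('top')
for nm,im in(('0',i0),('1',i1)):
    c=im[228:258,445:477].astype(int)
    # orange mask
    o=(c[:,:,2]>120)&(c[:,:,0]<80)
    w=(c.min(2)>110)
    cc,st_=cv2.connectedComponents((o).astype(np.uint8))
    hull=cv2.convexHull(np.argwhere(o)[:,::-1].astype(np.int32))
    hm=cv2.fillConvexPoly(np.zeros(o.shape,np.uint8),hull,1)
    wt=np.clip(c.min(2)-60,0,None)*(cv2.erode(hm,np.ones((3,3)))>0)
    ys,xs=np.nonzero(wt>20);v=wt[ys,xs]
    m=np.array([(xs*v).sum(),(ys*v).sum()])/v.sum()+[445,228]
    P=atz(T,m,158);print(nm,m,P,len(v), np.degrees(np.arctan2(P[1]+261.2,P[0]-550.5)),'tri centre')
    if len(v)>3:
        q=np.array([atz(T,(x+445,y+228),158)[:2] for x,y in zip(xs,ys)]);q0=np.average(q,axis=0,weights=v)
        C=((q-q0)*v[:,None]).T@(q-q0);e=np.linalg.eigh(C)[1][:,1];print('axis dir',np.degrees(np.arctan2(e[1],e[0])))
```

```text
0 [457.1 242.8] [ 550.5 -251.8  158. ] 12 90.05781561824048 tri centre
axis dir 102.56011955850441
1 [465.6 244.2] [ 546.1 -269.7  158. ] 16 -117.6656352494722 tri centre
axis dir 46.91111268377085
```

The white pointer now stands at the green dot: (295,331) against (303,369) in the crop. The 0.6 N m moment also showed the stop. The pen is out, and the brush and cap are apart on the tray floor, so I go to the pump.

Emit:
{"fn": "carry_out", "kwargs": {
  "steps": [
    [[4,-4,0],0],
    [[8,-8,0],0],
    [[12,-12,0],0],
    [[16,-16,0],0],
    [[19,-20,0],0]
  ],
  "jaw": 0,
  "grip_force": 30
}}

```text
time: 31.65
tool_pos: [597.3, -221.5, 250.8]
tcp_rot: [0.706, -0.044, 0.044, -0.706]
ft_force: [0.2, 0.7, 0.8]
opening: -0.0
```

Emit:
{"fn": "carry_out", "kwargs": {
  "steps": [
    [[0,0,0],0],
    [[0,0,0],0],
    [[0,0,0],0]
  ]
}}

```text
time: 32.02
tool_pos: [595.8, -217.4, 252.9]
tcp_rot: [0.706, -0.043, 0.043, -0.706]
ft_force: [-0.9, 0.5, 0.7]
opening: -0.003
```

Target is (652,-259), so the shift is (+5.6, -4.2), then down to about z=195.

Emit:
{"fn": "carry_out", "kwargs": {
  "steps": [
    [[2,-1.5,0],0],
    [[4,-3,0],0],
    [[5.6,-4.2,0],0],
    [[5.6,-4.2,-2],0],
    [[5.6,-4.2,-4.5],0]
  ]
}}

```text
time: 32.65
tool_pos: [652.7, -259.1, 208.7]
tcp_rot: [0.706, -0.042, 0.044, -0.705]
ft_force: [0.3, 0.1, 0.4]
opening: -0.002
```

Emit:
{"fn": "carry_out", "kwargs": {
  "steps": [
    [[0,0,0],0],
    [[0,0,0],0]
  ]
}}

```text
time: 32.9
tool_pos: [652.5, -259.3, 208.9]
tcp_rot: [0.706, -0.042, 0.044, -0.706]
ft_force: [-0.2, 0.3, 0.4]
opening: 0.0
```

Run:
```python
from h import *
s=st()
S=shot('side')
b=cv2.resize(S['img'][130:250,250:370],None,fx=5,fy=5,interpolation=cv2.INTER_CUBIC)
cv2.imwrite('pics/p16.png',b[:,:,::-1])
```

```text
{'time': 32.9, 'joint_pos': [-0.459, 0.437, 0.986, 0.0, 1.717, -1.908], 'joint_vel': [-0.003, -0.006, -0.024, -0.002, -0.002, -0.001], 'tau': [-0.003, -48.645, -30.426, 0.0, 0.008, -0.0], 'tool_pos': [652.54, -259.297, 208.907], 'tcp_rot': [0.706, -0.042, 0.044, -0.706], 'ft_force': [-0.233, 0.26, 0.408], 'moment': [-0.007, -0.038, -0.022], 'opening': 0.0}
```

View pics/p16.png

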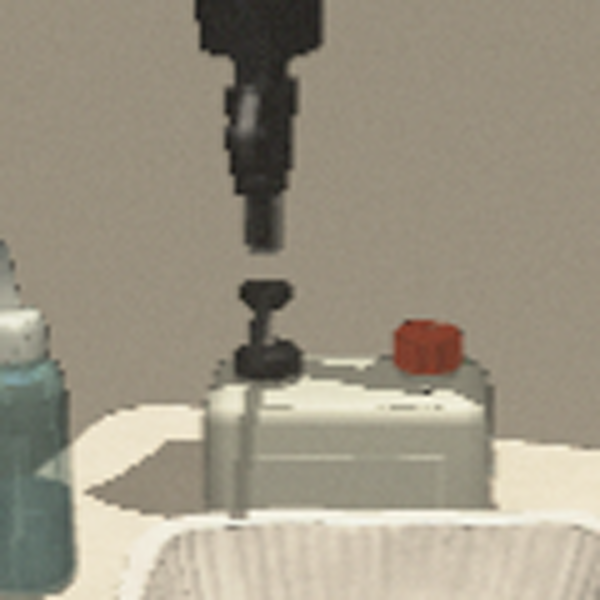

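Run:
```python
from h import *
S=shot('side');
b=cv2.resize(S['img'][170:390,240:460],None,fx=2.5,fy=2.5)
cv2.imwrite('pics/p17.png',b[:,:,::-1])
```

```text
(no output)
```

View pics/p17.png

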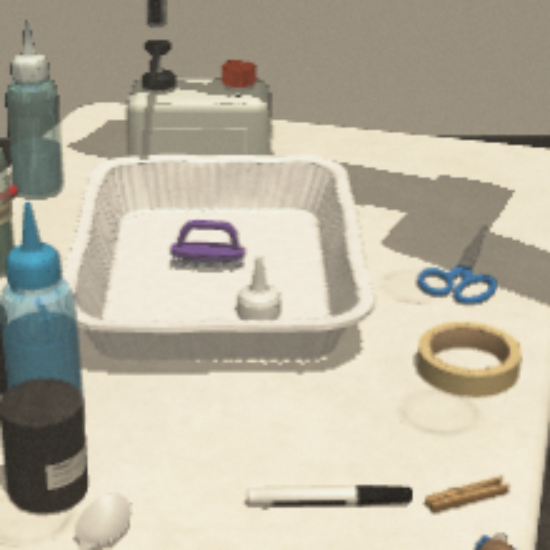

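All is in place, so I press.

Emit:
{"fn": "carry_out", "kwargs": {
  "steps": [
    [[0,0,-1.2],0],
    [[0,0,-2],0],
    [[0,0,-2.6],0],
    [[0,0,-3.2],0],
    [[0,0,-3.4],0]
  ]
}}

```text
time: 33.62
tool_pos: [652.5, -259.8, 174.6]
tcp_rot: [0.706, -0.043, 0.044, -0.706]
ft_force: [-2.6, 1.1, 6.6]
opening: 0.001
```

Emit:
{"fn": "carry_out", "kwargs": {
  "steps": [
    [[0,0,-0.2],0],
    [[0,0,-0.4],0],
    [[0,0,-0.4],0]
  ]
}}

```text
time: 34.0
tool_pos: [652.5, -259.8, 174.0]
tcp_rot: [0.706, -0.042, 0.044, -0.705]
ft_force: [-4.6, 2.1, 13.5]
opening: -0.002
```

Emit:
{"fn": "carry_out", "kwargs": {
  "steps": [
    [[0,0,-0.3],0],
    [[0,0,-0.3],0]
  ]
}}

```text
time: 34.25
tool_pos: [652.6, -259.8, 174.0]
tcp_rot: [0.707, -0.041, 0.045, -0.705]
ft_force: [-8.1, 3.4, 20.0]
opening: -0.0
```

Run:
```python
from h import *
S=shot('side')
b=cv2.resize(S['img'][130:250,250:370],None,fx=5,fy=5,interpolation=cv2.INTER_CUBIC)
cv2.imwrite('pics/p18.png',b[:,:,::-1])
```

Emit:
{"fn": "carry_out", "kwargs": {
  "steps": [
    [[0,0,1],0],
    [[0,0,3],0],
    [[0,0,6],0],
    [[0,0,8],0],
    [[0,0,9],0]
  ]
}}

```text
time: 34.92
tool_pos: [652.6, -259.9, 257.0]
tcp_rot: [0.706, -0.043, 0.044, -0.706]
ft_force: [-0.4, -0.2, -0.2]
opening: 0.003
```

Run:
```python
from h import *
st()
S=shot('side')
b=cv2.resize(S['img'][130:250,250:370],None,fx=3,fy=3,interpolation=cv2.INTER_CUBIC)
a=cv2.resize(cv2.imread('pics/p18.png')[:,:,::-1],(360,360))
cv2.imwrite('pics/p19.png',np.hstack([a,b])[:,:,::-1])
```

```text
{'time': 34.925, 'joint_pos': [-0.46, 0.438, 0.89, 0.0, 1.813, -1.908], 'joint_vel': [-0.001, 0.019, -0.138, -0.0, 0.156, -0.001], 'tau': [-0.009, -50.247, -31.299, -0.001, -0.09, -0.0], 'tool_pos': [652.627, -259.9, 256.966], 'tcp_rot': [0.706, -0.043, 0.044, -0.706], 'ft_force': [-0.375, -0.229, -0.231], 'moment': [0.048, -0.012, -0.015], 'opening': 0.003}
```

View pics/p19.png

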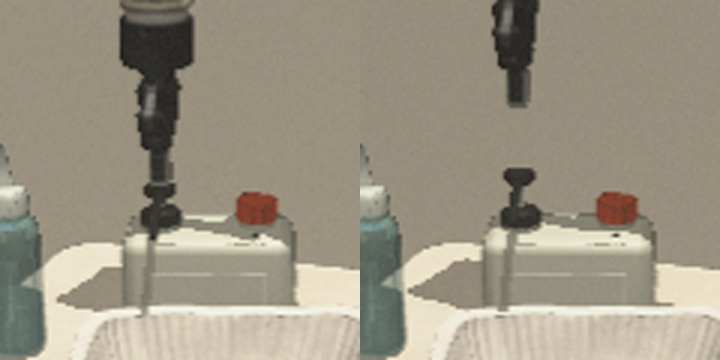

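The pump bottomed at 174 mm with 20 N, then sprang back up. Next I shut the vent.

Emit:
{"fn": "carry_out", "kwargs": {
  "steps": [
    [[-3,0,0],0],
    [[-7,0,0],0],
    [[-10,-0.2,0],0],
    [[-10,-0.2,0],0],
    [[-10,-0.2,-2],0]
  ],
  "jaw": 0.9
}}

```text
time: 35.6
tool_pos: [553.4, -262.2, 237.1]
tcp_rot: [0.706, -0.042, 0.045, -0.705]
ft_force: [0.9, -0.9, 0.1]
opening: 0.898
```

Emit:
{"fn": "carry_out", "kwargs": {
  "steps": [
    [[0,0,-3],0],
    [[0,0,-6],0],
    [[0,0,-6],0]
  ]
}}

```text
time: 35.98
tool_pos: [551.2, -260.5, 171.4]
tcp_rot: [-0.704, 0.046, -0.04, 0.707]
ft_force: [-0.2, -0.0, -0.2]
opening: 0.9
```

Run:
```python
from h import *
st()
S=shot('side')
b=cv2.resize(S['img'][130:250,270:390],None,fx=4,fy=4,interpolation=cv2.INTER_CUBIC)
cv2.imwrite('pics/p20.png',b[:,:,::-1])
```

```text
{'time': 35.975, 'joint_pos': [-0.535, 0.244, 1.31, 0.0, 1.596, -1.984], 'joint_vel': [-0.0, -0.032, -0.072, -0.002, 0.016, -0.001], 'tau': [-0.016, -41.747, -30.844, 0.0, -0.103, 0.001], 'tool_pos': [551.243, -260.544, 171.429], 'tcp_rot': [-0.704, 0.046, -0.04, 0.707], 'ft_force': [-0.206, -0.019, -0.153], 'moment': [-0.018, 0.048, 0.005], 'opening': 0.9}
```

View pics/p20.png

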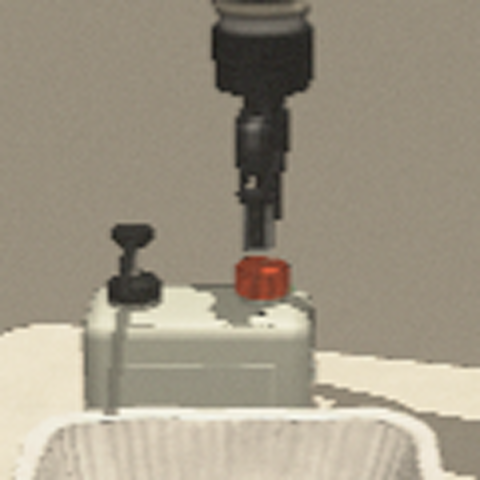

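Emit:
{"fn": "carry_out", "kwargs": {
  "steps": [
    [[0.1,-0.2,-1.5],0],
    [[0.1,-0.2,-2.8],0],
    [[0.1,-0.2,-3.5],0],
    [[0.1,-0.2,-3.9],0],
    [[0.1,-0.2,-3.9],0]
  ]
}}

```text
time: 36.65
tool_pos: [553.3, -263.7, 136.8]
tcp_rot: [-0.706, 0.043, -0.043, 0.706]
ft_force: [-0.1, 0.2, -0.5]
opening: 0.902
```

Emit:
{"fn": "carry_out", "kwargs": {
  "steps": [
    [[0,0,0],0],
    [[0,0,0],0],
    [[0,0,0],0],
    [[0,0,0],0],
    [[0,0,0],0]
  ],
  "jaw": 0,
  "grip_force": 40
}}

```text
time: 37.28
tool_pos: [553.8, -262.8, 138.1]
tcp_rot: [-0.705, 0.043, -0.043, 0.706]
ft_force: [-0.9, 4.4, 5.6]
opening: 0.465
```

Emit:
{"fn": "carry_out", "kwargs": {
  "steps": [
    [[0,0,0],-10],
    [[0,0,0],-20],
    [[0,0,0],-30],
    [[0,0,0],-40],
    [[0,0,0],-50]
  ]
}}

```text
time: 37.9
tool_pos: [553.5, -263.5, 138.1]
tcp_rot: [-0.62, 0.339, -0.339, 0.621]
ft_force: [-2.2, 3.3, 6.0]
opening: 0.459
```

Emit:
{"fn": "carry_out", "kwargs": {
  "steps": [
    [[0,0,0],-10],
    [[0,0,0],-20],
    [[0,0,0],-30],
    [[0,0,0],-40],
    [[0,0,0],-50]
  ]
}}

```text
time: 38.52
tool_pos: [552.8, -263.6, 138.1]
tcp_rot: [-0.419, 0.57, -0.569, 0.419]
ft_force: [-4.6, 4.2, 5.9]
opening: 0.462
```

Emit:
{"fn": "carry_out", "kwargs": {
  "steps": [
    [[0,0,0],-10],
    [[0,0,0],-20],
    [[0,0,0],-30],
    [[0,0,0],-34],
    [[0,0,0],-34]
  ]
}}

```text
time: 39.15
tool_pos: [552.3, -263.3, 138.1]
tcp_rot: [-0.237, 0.667, -0.666, 0.235]
ft_force: [-4.6, 4.4, 7.0]
opening: 0.462
```

Run:
```python
from h import *
st()
```

```text
{'time': 39.15, 'joint_pos': [-0.537, 0.26, 1.357, -0.001, 1.527, 0.353], 'joint_vel': [0.0, 0.0, -0.001, -0.0, -0.0, -0.013], 'tau': [-1.162, -37.523, -29.929, -0.392, -1.951, 0.054], 'tool_pos': [552.344, -263.339, 138.069], 'tcp_rot': [-0.237, 0.667, -0.666, 0.235], 'ft_force': [-4.557, 4.361, 7.037], 'moment': [0.617, 0.784, -0.071], 'opening': 0.462}
```

Emit:
{"fn": "carry_out", "kwargs": {
  "steps": [
    [[0,0,0],-3],
    [[0,0,0],-6],
    [[0,0,0],-8],
    [[0,0,0],-8]
  ]
}}

```text
time: 39.65
tool_pos: [551.6, -263.6, 138.0]
tcp_rot: [-0.192, 0.681, -0.681, 0.189]
ft_force: [-7.1, 2.7, 6.6]
opening: 0.46
```

Run:
```python
from h import *
st()
```

```text
{'time': 39.65, 'joint_pos': [-0.537, 0.26, 1.358, -0.003, 1.528, 0.49], 'joint_vel': [-0.0, -0.0, 0.0, -0.001, -0.0, -0.004], 'tau': [-1.139, -37.361, -30.215, 0.255, -2.377, 1.144], 'tool_pos': [551.594, -263.595, 137.951], 'tcp_rot': [-0.192, 0.681, -0.681, 0.189], 'ft_force': [-7.081, 2.675, 6.609], 'moment': [0.511, 1.17, 1.114], 'opening': 0.46}
```

The 1.1 N m moment shows the cap hard against its shut stop, so I release and clear the cap.

Emit:
{"fn": "carry_out", "kwargs": {
  "steps": [
    [[0,0,0],0],
    [[0,0,0],0],
    [[0,0,0],0]
  ],
  "jaw": 0.9
}}

```text
time: 40.02
tool_pos: [553.4, -264.1, 136.6]
tcp_rot: [0.189, -0.681, 0.682, -0.189]
ft_force: [0.4, 0.1, 0.7]
opening: 0.898
```

Emit:
{"fn": "carry_out", "kwargs": {
  "steps": [
    [[0,0,3],0],
    [[0,0,7],0],
    [[0,0,10],0],
    [[-5,4,12],0],
    [[-10,8,12],0]
  ]
}}

```text
time: 40.65
tool_pos: [458.2, -187.6, 258.3]
tcp_rot: [0.188, -0.681, 0.682, -0.19]
ft_force: [-0.0, -0.2, 0.9]
opening: 0.898
```

Emit:
{"fn": "carry_out", "kwargs": {
  "steps": [
    [[-5,3,0],0],
    [[-8,5,0],0],
    [[-8,5,0],0],
    [[-8,5,0],0]
  ]
}}

```text
time: 41.15
tool_pos: [378.5, -137.9, 257.1]
tcp_rot: [0.189, -0.681, 0.682, -0.189]
ft_force: [0.6, 0.2, -0.3]
opening: 0.9
```

Run:
```python
from h import *
s=st()
S=shot('side','s30');T=shot('top','t30')
a=cv2.resize(T['img'][180:290,410:500],None,fx=5,fy=5,interpolation=cv2.INTER_CUBIC)
cv2.imwrite('pics/p21.png',a[:,:,::-1])
```

```text
{'time': 41.15, 'joint_pos': [-0.49, -0.251, 1.634, -0.0, 1.757, 0.54], 'joint_vel': [-0.004, 0.028, -0.012, 0.002, 0.004, -0.001], 'tau': [0.149, -21.404, -31.317, 0.005, 0.045, 0.0], 'tool_pos': [378.521, -137.861, 257.102], 'tcp_rot': [0.189, -0.681, 0.682, -0.189], 'ft_force': [0.618, 0.203, -0.27], 'moment': [-0.01, -0.0, -0.037], 'opening': 0.9}
```

View pics/p21.png

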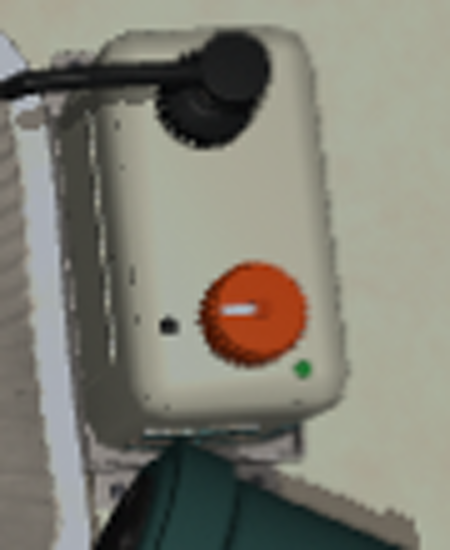

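View pics/t30.png

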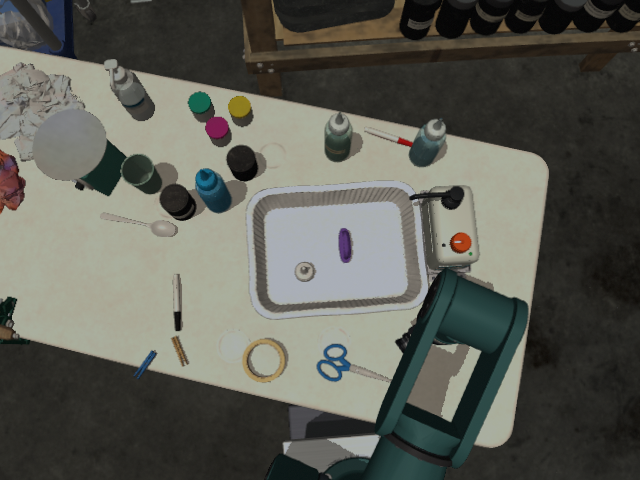

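View pics/s30.png

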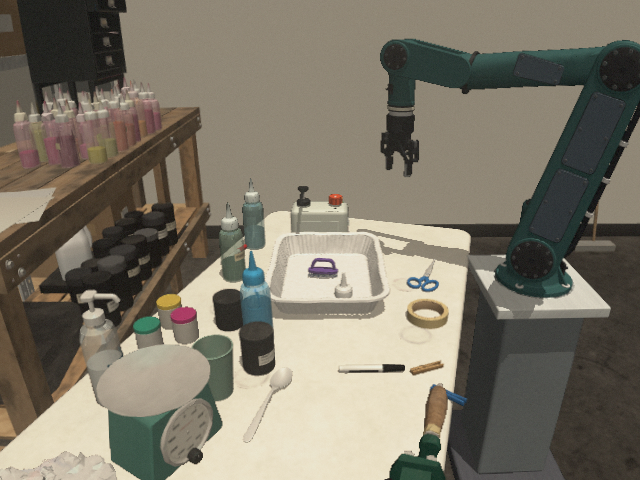

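The pointer seems about 15° off its initial direction, so I measure before deciding.

Run:
```python
from h import *
ims=[cv2.imread(f'pics/{n}.png') for n in('t0','t20','t30')]
T=shot('top')
cs=[cv2.resize(i[226:260,440:480],(400,340),interpolation=cv2.INTER_NEAREST) for i in ims]
c=np.hstack(cs);c=cv2.resize(c,(800,int(800/1200*340)));cv2.imwrite('pics/p22.png',c)
for i in ims:
    c=i[228:258,445:477].astype(float)
    g=np.clip(c[:,:,:2].mean(2)-40,0,None)
    yy,xx=np.mgrid[228:258,445:477]
    m=((xx-461)**2+(yy-242)**2<8.5**2)
    w=np.where(m&(g>45),g,0)
    ys,xs=np.nonzero(w);v=w[ys,xs]
    q=np.array([atz(T,(x+445,y+228),158)[:2] for x,y in zip(xs,ys)]);q0=np.average(q,axis=0,weights=v)
    C=((q-q0)*v[:,None]).T@(q-q0);e=np.linalg.eigh(C)[1][:,1];print(len(v),q0,np.degrees(np.arctan2(e[1],e[0])))
```

```text
13 [ 550.39258981 -251.45791723] 102.64130695165888
17 [ 546.13300047 -269.67732904] 46.40664531872033
14 [ 553.29397258 -252.25336875] 87.09324088876654
```

View pics/p22.png

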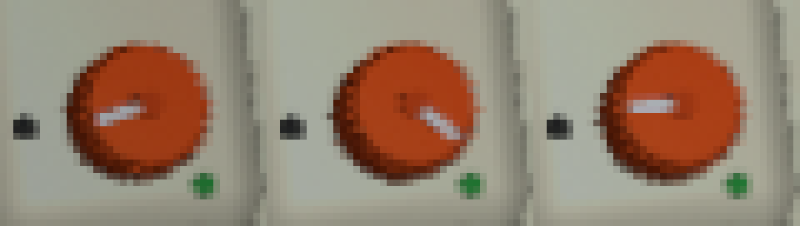

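World pointer directions are 102.6° at the start, 226.4° open and 87.1° now. The travel of 139° matches 2.4 rad, and the black dot lies at about 88° from the axis. So the cap is fully shut, and it had started about 15° open. Everything else is in place, so I hand in.

Run:
```python
from bench import *
print(hand_in())
```

```text
the job is handed in; nothing more can be done
None
```

The job is done and handed in at about 41 s of the 210 s allowed. Only the nail brush and one nozzle cap were there; I found no funnel or second cap.

- **Pen:** I took it out of the tray and laid it flat on the bare table at about (487, 390) mm.
- **Tools:** The brush and the nozzle cap stand upright and apart on the tray floor. The pictures just before pumping and at the end show them there.
- **Vent opened:** I unscrewed the cap to its stop. The moment rose to about 0.6 N m and the pointer stood at the green dot.
- **Pump:** I pressed it once to the bottom: no travel was left and the force reached 20 N. It sprang right back up.
- **Vent shut again:** I screwed the cap back to its stop, where the moment reached 1.1 N m.
- **Blue bottle and black jar:** The pictures show them where they stood at the start.

One check disagreed at first: the final pointer direction was about 15° off the one at the start. Measured in the pictures, the pointer moved about 139° between open and shut, which matches 2.4 rad, and the black dot lies at about 88° against the pointer's 87°. So the cap had most likely started slightly open and is now fully shut.

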